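# Clamp a tube in the side-drilling jig

## Task

The long, thick square tube is to be drilled next: slide it into the drilling jig under the bridge until its end is fully home against the end stop, then turn the black knob clockwise, by feel, until the pad clamps the tube with about 60 N: firm, but without denting its thin wall. The jig only stands there by its own weight, so let your grip sink with the knob: do not pull the jig up, press it down hard or shove it about. Leave the other things where they lie.

Things in the scene. Friction and masses are not known exactly. Their poses are not given: they have to be found in the camera images.
- tube_long: The work piece: grey square steel tube, 32 x 160 x 32 mm, 2 mm wall, 0.17 kg, open at both ends; the longest and thickest of the three tube offcuts. Origin: centre of its underside; its own y runs along the tube (ends at y = -80 and +80 mm), z up.
- drill_jig: Tube drilling jig, 3.2 kg, loose on four rubber feet; base plate 140 x 158 mm, top at z = 18 mm. Origin under its feet (on the mat, 3 mm above the worktop), straight below the spindle axis; z up, +y points out of the open mouth of its channel, along the tube. Base and bed end at y = 58 mm, so a tube that is home (y = -45 to 115 mm) sticks out there to be held. Its own weight alone holds it down.
- stop_face (a point): Centre of the steel face against which the tube must end: drill_jig frame (0, -45, 38) mm; same axes as drill_jig.
- jig_mouth (a point): Middle of the bed at the outer end of the channel: drill_jig frame (0, 56, 22) mm; same axes. Channel 35 mm wide for the 32 mm tube, flat bed at z = 22 mm, guide rails with tops at z = 38 mm, straight from the stop (y = -45 mm) to y = 30 mm, then flaring open by 18 degrees a side up to y = 56 mm as a lead-in.
- clamp_knob: Black ribbed round knob of the spindle, 44 mm diameter, 28 mm high, its middle 134 to 138 mm above the jig's origin at the start. Origin: on its vertical axis at mid height. Clockwise seen from above it screws down, 16 mm a turn (2.55 mm a radian), and the grasp must sink with it; 5.4 rad or more remain. The pad meets a 32 mm tube in the channel after roughly 2 to 4 rad.
- bridge (a point): Centre of the top of the bridge that spans the channel and carries the spindle: drill_jig frame (0, 0, 94) mm; same axes. Bridge from y = -24 to 22 mm, 59 mm wide, underside at z = 78 mm, spindle nut on it up to z = 102 mm. The tube passes below it.
- knob_top (a point): Top of the knob, on its axis, 14 mm above its origin. Turning it free takes about 0.32 Nm (friction, which also holds it where it is left and hides as much of the load from a hand at rest); every 10 N of clamping adds 0.025 Nm, so 60 N adds 0.15 Nm. A hand that does not sink with the knob adds false load and unweights the jig; keep that under 20 N.
- spindle: Spindle below the knob, which it follows down without turning; at its foot a stiffly sprung round steel pad, 26 mm diameter, that presses on the tube: each 0.1 rad of knob past first touch adds about 7 N; more than 120 N dents the tube. Origin: on its axis, 8 mm above the jig's origin when the knob is at the top of its travel; sinks with the knob.
- bench_mat: Grey rubber mat lying on the worktop under the jig (fixed), 220 x 340 x 3 mm. Origin: centre of its underside.
- tube_mid: Bystander: square tube offcut 25 x 110 x 25 mm. Origin: centre of its underside, y along the tube.
- tube_short: Bystander: square tube offcut 25 x 90 x 25 mm. Origin: centre of its underside, y along the tube.
- pliers: Bystander: pliers 162 mm long, lying on the worktop.
- oil_bottle: Bystander: small oil bottle, 48 mm diameter, 92 mm high.
- cup: Bystander: steel cup with worn parts, 59 mm diameter, 64 mm high.

How it is judged:
By the outcome, as a careful person would: the job done as asked, in the order asked, and still so for the second after the job is handed in, with the robot touching nothing.
It also fails if it takes over 72 s, if anything falls off the work surface, if the arm or the gripper's body presses on something with over 40 N, if the wrist force passes 120 N, or if a joint passes its speed limit or range.

## Robot

A 6-joint arm with a two-finger parallel gripper is mounted at the origin on a cart in front of the work surface, level with it; the furniture and walls round the work are solid. World frame = base frame: x ahead of the robot, y to its left, z up, the work surface at z = 0. Lengths are in m, angles in rad, forces in N, time in s.
With the tool pointing down it reaches from about 0.35 to 0.775 m from the base axis. Payload 7.3 kg.
Tool frame: the origin (TCP) lies on the centre line of the jaws, within the pads' length; the fingertips stand ctrl.tip_extent ahead of it and the grasp point (between the pads) lies 6 mm ahead of it (ctrl.tip_extent is the distance from the TCP to the fingertips, in m); z points along the fingers, y is the direction in which the jaws open and shut (so a half turn about z gives the same grasp; the last joint's range is limited). The gripper opens to 92 mm and grips with 3 to 60 N. Pads are 19 mm wide; open, the fingers measure 130 mm over their backs; the gripper's body (75 mm by 190 mm) begins 47 mm behind the grasp point.
Start: joints at [1.037, 0.342, 1.524, -0, 1.275, -0.146], TCP at [0.199, 0.486, 0.22] pointing down, gripper open.
Joint ranges: [-2.53, 2.53], [-0.77, 2.02], [0.04, 2.7], [-1, 4.14], [0.28, 2.66], [-3.11, 3.11]. Speed limits (rad/s): [2.57, 2.57, 3.14, 3.14, 3.14, 3.14].

## Interface

Orientations are given as [roll, pitch, yaw] about the fixed x, y, z axes, in that order (R = Rz(yaw) Ry(pitch) Rx(roll)).
In Python, from workcell import ctrl gives the robot as it stands.
- The arm moves only by the tool send_rows, never from a script. Its argument "rows" is a list of rows, each a list of 3 entries, a list of its own where there are three numbers: the closure, from 0 (fully open) to 1 (shut), then the shift along the tool's x, y, z in cm, then the turn, a rotation vector about the tool's x, y, z in rad. In form: [[claw, [tx, ty, tz], [rx, ry, rz]], ...]. A call has 1 to 5 rows; each row is the pose to reach, as a shift and turn from the pose measured when the call began, along the tool's axes at that moment; what a row does not reach only later rows make up. A row lasts 1/8 s, in which the tool goes at most 62.5 mm and 10.7 degrees, less where a joint would pass 70% of its speed; a pose out of reach is approached as far as the arm can. A call with a gripper value outside its range is refused whole. The fingers move at their own pace and stop on an object; "newtons" is the grip in N (left out, the last holds). Time passes only in rows, so rows that repeat a pose let the fingers close. It gives the time, the measured TCP pose, the force and the opening at its end, in the units of the state.
- ctrl.state(): the state, without advancing time (a new reading comes with each control period).
- ctrl.read_camera(name): name is "scene" or "top" or "wrist"; returns a dict with "pixels" (480x640x3 uint8, red, green, blue), "range_z" (480x640 float32, m along the optical axis (not along the pixel's ray), 0 where there is no reading), "K" (3x3 intrinsics, pixels), "xyz" and "rotation" of the camera in the world; the wrist camera has in their place "T_tool_cam" (4x4, takes a point from camera to tool coordinates, whose origin is the TCP and whose axes are the flange's). Camera axes: x right, y up, looking along -z (the intrinsics and any distortion apply to the point x, -y, -z); pixel columns grow to the right and rows downward; lengths in m; the calibration is good to about 2 mm. A picture is of the moment at which its call begins: read the wrist's pose just before it.
- ctrl.job_done(): hands the job in, once; it reports no verdict.
Trained networks look in a picture, given as the dict that the camera call returned (one of the last four; its "shot" number tells which), for a name from the list of things; names that differ only in an ending like _2 or _b are one class to them, and where a whole thing is asked for, a point or a joint stands for the part that bears it (a point fixed in the world has none). Each returns a list of dicts, best first, with "score" (0 to 1); they miss things now and then, are a little off and sometimes report something else, mostly with a low value. They report only what shows in the picture. A call takes as long as a camera call.
- ctrl.outline_of(picture, query): "pixels" (480x640 bool, what is visible of it) and "bbox" ([left, top, right, bottom] in pixels, round what is visible of it).
- ctrl.mark_of(picture, query): "location" ([column, row] in pixels: a listed point, or the origin of a listed thing).
The state is a dict: "clock": time; "q": joint angles; "joint_velocities": joint speeds; "joint_torque": joint torques, N m; "ee_pos": TCP position; "orientation": TCP orientation; "force": force on the tool from outside, world axes, zero at the start; "ft_torque": the same for the moment, N m; "finger_gap": opening from 0.0 (shut) to 1.0 (fully open).
Only numpy, scipy, OpenCV 4.12 (cv2) and the standard library are available. Lean on these libraries where they do the work, as an engineer would, in place of code of your own. Each camera call takes 0.05 s, during which the arm holds its last target.

## Working session

There is one attempt and no reset: what is moved stays moved. The work goes in short steps, Python scripts to look and compute and a tool call to move; the robot and the scene stay as the last step left them, time stands still between calls to the robot, and variables do not carry over. Pictures are saved under pics/ and viewed, and the job is handed in when it is done.

Besides the shell and the picture viewer there is one more tool, called after "Call:" as name([rows], argument=value, ...), one row to a line, values as JSON. send_rows: Moves the arm, as the interface text tells. Its arguments: {"type":"object","properties":{"rows":{"type":"array","items":{"type":"array"}},"newtons":{"type":"number"}},"required":["rows"]}

```bash
ls; mkdir -p pics; python3 - <<'E'
from workcell import ctrl
import cv2
print(ctrl.state()); print(ctrl.tip_extent)
for n in ("scene","top"):
    p=ctrl.read_camera(n)
    cv2.imwrite(f"pics/{n}0.png",p["pixels"][:,:,::-1])
    print(n,p["K"],p["xyz"],p["rotation"],p.keys())
    for q in ("tube_long","drill_jig","clamp_knob","stop_face","jig_mouth","knob_top","bridge"):
        r=ctrl.mark_of(p,q); print(q,[(x["location"],round(x["score"],2)) for x in r[:3]])
E
```

```text
pics
{'clock': 0.0, 'q': array([ 1.03695713e+00,  3.42702623e-01,  1.52500355e+00, -6.18443836e-06,
        1.27537870e+00, -1.45985618e-01]), 'joint_velocities': array([-0.00045278,  0.00127934, -0.00133538,  0.00150819, -0.00024234,
        0.00100516]), 'joint_torque': array([-1.41966043e-04, -4.31243312e+01, -2.44220889e+01,  7.19633955e-02,
        5.57232206e-02, -7.24821189e-05]), 'ee_pos': array([0.1983223 , 0.48566303, 0.2197601 ]), 'orientation': array([-3.14011545e+00, -2.11218329e-04,  2.75374072e+00]), 'force': array([-0.19991406, -0.30075937,  0.51320491]), 'ft_torque': array([ 0.01145327, -0.03849105, -0.01551163]), 'finger_gap': 0.9997053852269175}
0.025
scene [[440.80121504   0.         325.75259637]
 [  0.         440.80121504 241.26225488]
 [  0.           0.           1.        ]] [ 0.04939007 -0.40976145  0.50325398] [ 1.1292554   0.02175132 -0.70954819] dict_keys(['pixels', 'range_z', 'K', 'xyz', 'rotation', 'shot'])
tube_long [([253.9, 296.8], 0.95)]
drill_jig [([386.5, 319.4], 0.64)]
clamp_knob [([391.9, 258.3], 0.72)]
stop_face [([405.7, 307.9], 0.93)]
jig_mouth [([367.8, 295.4], 0.6)]
knob_top [([392.3, 246.6], 0.83), ([256.3, 295.6], 0.59)]
bridge [([393.7, 277.7], 0.55)]
top [[605.78762854   0.         326.4365962 ]
 [  0.         605.78762854 247.51039904]
 [  0.           0.           1.        ]] [0.45580938 0.23601764 1.19011656] [ 0.12380557 -0.00252422 -1.57583721] dict_keys(['pixels', 'range_z', 'K', 'xyz', 'rotation', 'shot'])
tube_long []
drill_jig [([416.4, 254.9], 0.74)]
clamp_knob [([429.1, 246.5], 0.96), ([418.9, 255.3], 0.27)]
stop_face [([442.4, 251.3], 0.95)]
jig_mouth [([389.9, 252.3], 0.83)]
knob_top [([428.7, 247.0], 0.64), ([389.3, 252.8], 0.17)]
bridge [([426.2, 252.3], 0.89), ([291.2, 333.4], 0.2)]
```

View pics/scene0.png

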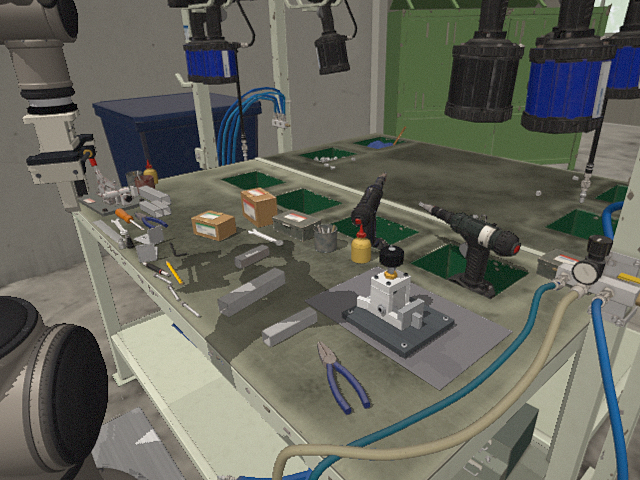

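View pics/top0.png

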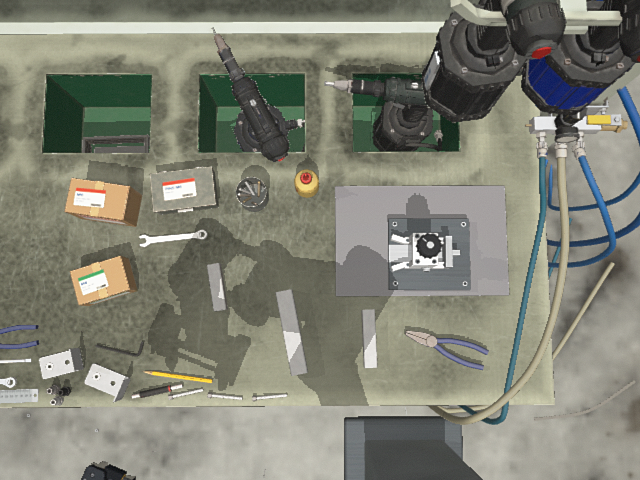

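The scene view shows the jig on its mat around (390,300) with its mouth facing left. The long tube is the middle one of the three offcuts, at (253,290). In the top view the tube runs from (285,291) to (298,373) and the knob is at (429,246).

```bash
cat > h.py <<'E'
from workcell import ctrl
import numpy as np, cv2
from scipy.spatial.transform import Rotation as R
def campose(p):
    if "T_tool_cam" in p:
        s=p["_s"]; T=np.eye(4); T[:3,:3]=R.from_euler("xyz",s["orientation"]).as_matrix(); T[:3,3]=s["ee_pos"]
        return T@p["T_tool_cam"]
    T=np.eye(4); T[:3,:3]=R.from_euler("xyz",p["rotation"]).as_matrix(); T[:3,3]=p["xyz"]; return T
def take(n,save=None):
    s=ctrl.state(); p=ctrl.read_camera(n); p["_s"]=s
    if save: cv2.imwrite(save,p["pixels"][:,:,::-1])
    return p
def cloud(p):
    K=p["K"]; z=p["range_z"]; v,u=np.mgrid[0:480,0:640]
    P=np.stack([(u-K[0,2])/K[0,0]*z,-(v-K[1,2])/K[1,1]*z,-z],-1)
    T=campose(p); W=P@T[:3,:3].T+T[:3,3]; W[z==0]=np.nan
    return W
def ray(p,uv,z):  # intersection of pixel ray with world height z
    K=p["K"];T=campose(p); d=T[:3,:3]@np.array([(uv[0]-K[0,2])/K[0,0],-(uv[1]-K[1,2])/K[1,1],-1]); return T[:3,3]+d*(z-T[2,3])/d[2]
def proj(p,X):
    T=campose(p); c=T[:3,:3].T@(np.asarray(X)-T[:3,3]); K=p["K"]; return np.array([K[0,0]*c[0]/-c[2]+K[0,2],K[1,1]*-c[1]/-c[2]+K[1,2]])
E
python3 - <<'E'
from h import *
np.set_printoptions(precision=4,suppress=True)
for n in ("top","scene"):
    p=take(n); W=cloud(p)
    print(n,"table",np.nanmedian(W[330:345,470:490] if n=="top" else W[300:310,190:200],axis=(0,1)))
    for q,z in (("tube_long",.032),("tube_mid",.025),("tube_short",.025),("drill_jig",None),("clamp_knob",None),("oil_bottle",None),("cup",None),("pliers",None)):
        o=ctrl.outline_of(p,q)
        for r in o[:1]:
            m=r["pixels"]; X=W[m]; X=X[~np.isnan(X[:,0])]
            if z: X=X[abs(X[:,2]-z)<.006]
            if len(X)<10: print(q,'few',r['score']);continue
            rect=cv2.minAreaRect((X[:,:2]*1000).astype(np.float32))
            print(q,round(r["score"],2),r["bbox"],"z",np.percentile(X[:,2],[5,50,98]),"rect",rect)
    for q,z in (("knob_top",.153),("clamp_knob",.139),("bridge",.097),("stop_face",.041),("jig_mouth",.025),("drill_jig",.003),("tube_long",.0)):
        for r in ctrl.mark_of(p,q)[:1]: print(q,round(r["score"],2),ray(p,r["location"],z))
E
```

```text
top table [ 0.4271 -0.0643  0.0009]
tube_long 0.94 [275.7, 291.3, 309.2, 377.4] z [0.029  0.0327 0.0368] rect ((439.4574890136719, 300.3363342285156), (160.1314239501953, 32.268428802490234), 10.936164855957031)
tube_mid 0.73 [362.5, 308.8, 378.6, 369.1] z [0.0222 0.0258 0.03  ] rect ((426.8915710449219, 151.7572784423828), (109.7716293334961, 25.1624698638916), 1.7151925563812256)
tube_short 0.87 [205.4, 262.2, 228.9, 311.2] z [0.0219 0.0256 0.0301] rect ((526.4022216796875, 444.9643859863281), (89.68891906738281, 25.999534606933594), 9.781278610229492)
drill_jig 0.56 [388.9, 216.2, 470.4, 292.1] z [0.0173 0.0232 0.1541] rect ((591.4328002929688, 30.388874053955078), (164.6341094970703, 145.87576293945312), 89.70364379882812)
clamp_knob 0.82 [416.8, 236.3, 442.4, 257.2] z [0.1364 0.1523 0.157 ] rect ((591.2852172851562, 49.919403076171875), (44.65592575073242, 53.41257858276367), 34.25023651123047)
oil_bottle 0.78 [292.6, 168.2, 319.4, 195.7] z [0.0067 0.0505 0.081 ] rect ((733.5863037109375, 273.7394104003906), (60.29896545410156, 47.679622650146484), 25.595979690551758)
cup 0.89 [
[... 1587 characters left out ...]
43945312, 378.41802978515625), (325.48492431640625, 43.248931884765625), 51.46271896362305)
cup 0.86 [310.9, 226.4, 338.3, 256.9] z [0.003  0.0363 0.0561] rect ((755.0172119140625, 431.20928955078125), (210.21131896972656, 57.588863372802734), 49.377681732177734)
pliers 0.83 [314.8, 342.7, 369.2, 413.3] z [0.0027 0.0124 0.0151] rect ((412.50042724609375, 12.097663879394531), (176.03208923339844, 43.40793991088867), 72.39393615722656)
knob_top 0.89 [0.591  0.0581 0.153 ]
clamp_knob 0.74 [0.5904 0.052  0.139 ]
bridge 0.67 [0.578  0.0432 0.097 ]
stop_face 0.56 [0.5861 0.007  0.041 ]
jig_mouth 0.63 [0.5798 0.107  0.025 ]
drill_jig 0.62 [0.5872 0.0521 0.003 ]
tube_long 0.75 [0.4486 0.2995 0.    ]
```

```bash
cat >> h.py <<'E'
def goal(pos,yaw):
    s=ctrl.state(); R0=R.from_euler("xyz",s["orientation"]); R1=R.from_euler("xyz",[np.pi,0,yaw])
    d=R0.inv().apply(np.array(pos)-s["ee_pos"])*100; rv=(R0.inv()*R1).as_rotvec()
    print("t",s["clock"],"ee",np.round(s["ee_pos"],4),"rpy",np.round(s["orientation"],4),"q6",round(s["q"][5],3),"gap",round(s["finger_gap"],3),"F",np.round(s["force"],2),"M",np.round(s["ft_torque"],3))
    print("  shift cm",np.round(d,2),"turn",np.round(rv,4))
E
python3 - <<'E'
from h import *
p=take("wrist","pics/w0.png"); print(p["T_tool_cam"],p["K"])
W=cloud(take("top"))
# heights near work
for (x0,x1,y0,y1) in ((.6,.72,-.1,.15),(.6,.72,.15,.3),(.68,.78,-.1,.3),(.45,.7,-.2,-.03)):
    m=(W[...,0]>x0)&(W[...,0]<x1)&(W[...,1]>y0)&(W[...,1]<y1); print(x0,x1,y0,y1,np.nanmax(W[m][:,2]), np.sum(W[m][:,2]>.12))
goal([.55,.1,.32],2.7537)
goal([.55,.1,.32],1.571)
E
```

```text
[[-6.23530191e-04  9.59460142e-01  2.81843657e-01  7.63982278e-02]
 [ 9.99999697e-01  7.29368847e-04 -2.70612211e-04  5.26159663e-04]
 [-4.65209614e-04  2.81843403e-01 -9.59460306e-01 -1.64198969e-01]
 [ 0.00000000e+00  0.00000000e+00  0.00000000e+00  1.00000000e+00]] [[334.55692837   0.         323.26026662]
 [  0.         334.55692837 246.29069372]
 [  0.           0.           1.        ]]
0.6 0.72 -0.1 0.15 0.6386745143554967 459
0.6 0.72 0.15 0.3 0.0713859220604165 0
0.68 0.78 -0.1 0.3 0.6508330544450107 14765
0.45 0.7 -0.2 -0.03 0.11249645453230128 0
t 2.5 ee [0.1985 0.486  0.2205] rpy [3.1415 0.     2.7538] q6 -0.146 gap 1.0 F [ 0.65  0.08 -0.1 ] M [ 0.002 -0.027  0.033]
  shift cm [-47.13 -22.44  -9.96] turn [0.0001 0.     0.0001]
t 2.5 ee [0.1985 0.486  0.2205] rpy [3.1415 0.     2.7538] q6 -0.146 gap 1.0 F [ 0.65  0.08 -0.1 ] M [ 0.002 -0.027  0.033]
  shift cm [-47.13 -22.44  -9.96] turn [ 1.0000e-04 -1.0000e-04  1.1828e+00]
```

View pics/w0.png

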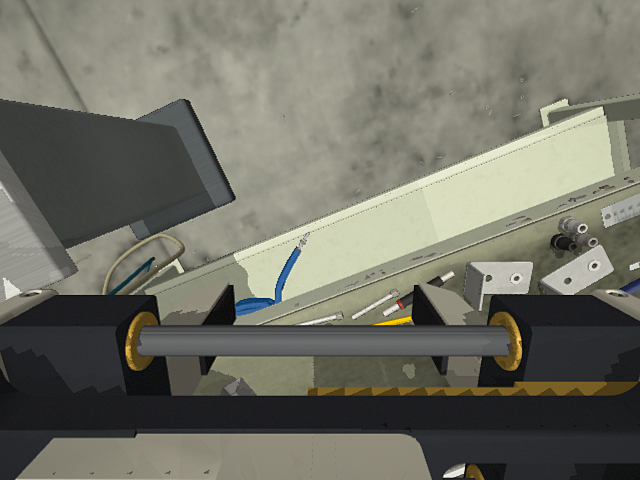

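```bash
python3 - <<'E'
from h import *
W=cloud(take("scene"))
for u0,u1,v0,v1 in ((445,520,0,122),(520,610,0,135),(610,640,0,100),(310,350,0,75),(180,240,30,85),(340,390,170,245),(420,520,200,295)):
    X=W[v0:v1,u0:u1].reshape(-1,3); X=X[(X[:,2]>.1)&(X[:,0]<1.2)]
    if len(X): print((u0,u1),np.round(np.percentile(X,2,axis=0),3),np.round(np.percentile(X,98,axis=0),3))
goal([.589,.02,.30],1.571)
E
```

```text
(445, 520) [ 0.741 -0.016  0.363] [0.814 0.079 0.539]
(520, 610) [ 0.749 -0.157  0.361] [1.17  0.101 0.532]
(610, 640) [ 0.81  -0.155  0.365] [ 1.199 -0.031  0.541]
(310, 350) [1.157 0.862 0.374] [1.199 0.965 0.605]
(180, 240) [0.741 0.947 0.338] [0.914 1.333 0.518]
(340, 390) [0.777 0.317 0.101] [0.979 0.427 0.129]
(420, 520) [ 0.86  -0.032  0.101] [0.897 0.211 0.128]
t 2.55 ee [0.1985 0.486  0.2204] rpy [ 3.1415 -0.      2.7538] q6 -0.146 gap 0.998 F [-0.59 -0.5  -0.19] M [-0.017 -0.026 -0.   ]
  shift cm [-53.77 -28.37  -7.96] turn [ 1.0000e-04 -1.0000e-04  1.1828e+00]
```

Call:
send_rows([
  [0,[-10,-5,-4],[0,0,0.18]],
  [0,[-20,-10,-4],[0,0,0.36]],
  [0,[-30,-16,-4],[0,0,0.54]],
  [0,[-36,-20,-4],[0,0,0.72]],
  [0,[-36,-20,-4],[0,0,0.9]],
])

```text
clock: 3.18
ee_pos: [0.3942, 0.2456, 0.2569]
orientation: [3.141, -0.0, 1.848]
force: [1.2, 1.0, -0.1]
finger_gap: 1.003
```

```bash
python3 - <<'E'
from h import *
goal([.56,.02,.26],1.571)
E
```

```text
t 3.175 ee [0.3942 0.2456 0.2569] rpy [ 3.1407e+00 -3.0000e-04  1.8480e+00] q6 0.114 gap 1.003 F [ 1.18  0.97 -0.06] M [-0.096  0.018  0.052]
  shift cm [-26.23   9.77  -0.3 ] turn [ 0.0009 -0.0004  0.277 ]
```

Call:
send_rows([
  [0,[-26.2,9.8,-0.3],[0,0,0.277]],
  [0,[-26.2,9.8,-0.3],[0,0,0.277]],
  [0,[-26.2,9.8,-0.3],[0,0,0.277]],
  [0,[-26.2,9.8,-0.3],[0,0,0.277]],
  [0,[-26.2,9.8,-0.3],[0,0,0.277]],
])

```text
clock: 3.8
ee_pos: [0.5615, 0.0174, 0.2596]
orientation: [3.141, -0.0, 1.568]
force: [0.3, 0.7, -0.3]
finger_gap: 0.996
```

```bash
python3 - <<'E'
from h import *
np.set_printoptions(precision=4,suppress=True)
p=take("wrist","pics/w1.png"); W=cloud(p); np.savez("w1.npz",W=W,px=p["pixels"],K=p["K"],T=campose(p))
print(np.linalg.norm(ctrl.state()["joint_velocities"]))
for q,z in (("knob_top",.151),("bridge",.097),("stop_face",.041),("jig_mouth",.025),("drill_jig",.003)):
    for r in ctrl.mark_of(p,q)[:1]: print(q,r["location"],round(r["score"],2),ray(p,r["location"],z))
goal([.56,.02,.26],1.571)
E
```

```text
0.1203444158971695
knob_top [360.3, 201.8] 0.87 [0.592 0.052 0.151]
bridge [353.6, 190.3] 0.93 [0.5912 0.0548 0.097 ]
stop_face [346.5, 224.5] 0.93 [0.5889 0.0084 0.041 ]
jig_mouth [348.2, 131.9] 0.79 [0.5902 0.1117 0.025 ]
drill_jig [344.8, 180.8] 0.88 [0.5886 0.0553 0.003 ]
t 4.1 ee [0.5595 0.0213 0.26  ] rpy [ 3.1412 -0.0008  1.5719] q6 -0.101 gap 1.002 F [-0.39  0.47 -0.07] M [-0.074  0.07  -0.026]
  shift cm [-0.13  0.05  0.  ] turn [ 0.0004 -0.0008  0.0009]
```

View pics/w1.png

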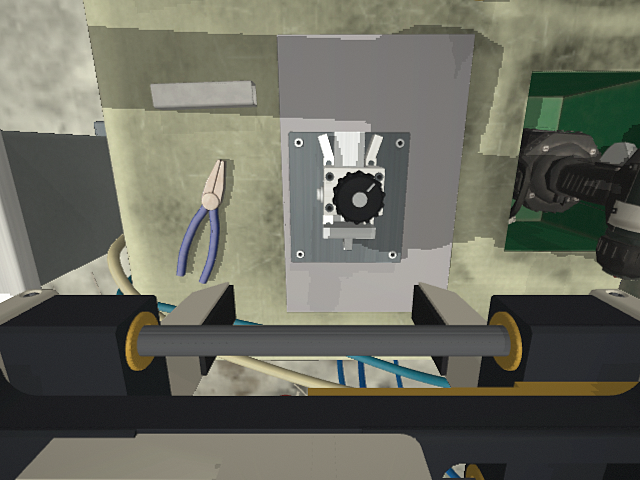

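The wrist view shows the jig at about (350,190), with its mouth towards the top of the picture at (348,135) and the knob at (360,200). I'll measure its angle and centre from the base plate.

```bash
python3 - <<'E'
from h import *
np.set_printoptions(precision=4,suppress=True)
p=take("wrist"); W=cloud(p)
m=(abs(W[...,2]-.021)<.006)&(W[...,0]>.5)&(W[...,0]<.68)&(W[...,1]>-.04)&(W[...,1]<.125)
# drop mat: depth
X=W[m]; print(np.median(X[:,2]))
m8=cv2.morphologyEx(m.astype(np.uint8),cv2.MORPH_OPEN,np.ones((3,3)))
X=W[m8>0]; print("base rect",cv2.minAreaRect((X[:,:2]*1000).astype(np.float32)))
for a,lo,hi in ((0,.0,.1),):
    # edges by y-binned x extremes
    ys=np.arange(-.01,.1,.01); L=[];Rr=[]
    for y in ys:
        s=X[abs(X[:,1]-y)<.004]; L.append(np.percentile(s[:,0],0.5)); Rr.append(np.percentile(s[:,0],99.5))
    print("L",np.polyfit(ys,L,1)[0],np.mean(L),"R",np.polyfit(ys,Rr,1)[0],np.mean(Rr))
# screws/colour edges: rails (white) 
r=W[(abs(W[...,2]-.041)<.004)&(W[...,0]>.55)&(W[...,0]<.63)&(W[...,1]>.07)&(W[...,1]<.12)]
for y in np.arange(.08,.112,.004):
    s=r[abs(r[:,1]-y)<.003]
    if len(s)>4:
        a=s[s[:,0]<.5905]; b=s[s[:,0]>.5905]
        print(round(y,3), a[:,0].min() if len(a) else 0,a[:,0].max() if len(a) else 0, b[:,0].min() if len(b) else 0,b[:,0].max() if len(b) else 0)
k=W[(abs(W[...,2]-.152)<.006)&(W[...,0]>.55)&(W[...,0]<.63)]; print("knob",cv2.minEnclosingCircle((k[:,:2]*1000).astype(np.float32)),np.median(k[:,2]))
o=ctrl.outline_of(p,"tube_long"); print([(x["score"],x["bbox"]) for x in o])
goal([.384,.289,.12],3.33)
goal([.384,.289,.12],3.33-np.pi)
E
```

```text
0.02113309257844126
base rect ((590.9979858398438, 35.85602569580078), (152.3677520751953, 140.42991638183594), 89.70452880859375)
L 0.008239058122353902 0.5216904821289353 R 0.010394149828774192 0.6602248318072452
0.08 0.5626651456416855 0.5738914552769593 0.6087911496254002 0.620800710512422
0.084 0.5626627055420639 0.5738914552769593 0.6087911496254002 0.6207133132844496
0.088 0.5615429347421548 0.572698535064587 0.6097520333337396 0.6213152945869185
0.092 0.560433156109478 0.5715154061346999 0.6114309341455767 0.6225441388313049
0.096 0.5593258133759786 0.57041485768956 0.6124347870736875 0.6242588459417144
0.1 0.5582253059127978 0.5692349357295619 0.613680807488117 0.6255364452467415
0.104 0.5571300910934123 0.5670289238116095 0.6153367145821514 0.626243146792632
0.108 0.5571369417782129 0.5658895314805501 0.616622723980774 0.6251025819880189
knob ((590.852783203125, 54.24211883544922), 21.918087005615234) 0.15215263032302218
[]
t 4.2 ee [0.5596 0.0215 0.2603] rpy [ 3.1406 -0.0006  1.5726] q6 -0.101 gap 1.003 F [ 0.38 -0.39  0.42] M [-0.089  0.069 -0.008]
  shift cm [ 26.77 -17.53  14.03] turn [ 0.0013  0.0004 -1.7574]
t 4.2 ee [0.5596 0.0215 0.2603] rpy [ 3.1406 -0.0006  1.5726] q6 -0.101 gap 1.003 F [ 0.38 -0.39  0.42] M [-0.089  0.069 -0.008]
  shift cm [ 26.77 -17.53  14.03] turn [ 0.0004 -0.0012  1.3842]
```

```bash
python3 - <<'E'
from h import *
goal([.36,.284,.22],.19)
E
```

```text
t 4.2 ee [0.5596 0.0215 0.2603] rpy [ 3.1406e+00 -6.0000e-04  1.5726e+00] q6 -0.101 gap 1.003 F [ 0.38 -0.39  0.42] M [-0.089  0.069 -0.008]
  shift cm [ 26.28 -19.92   4.02] turn [ 4.0000e-04 -1.2000e-03  1.3826e+00]
```

Call:
send_rows([
  [0,[5,-4,0],[0,0,0.18]],
  [0,[10,-8,1],[0,0,0.36]],
  [0,[15,-12,2],[0,0,0.54]],
  [0,[20,-15.2,3],[0,0,0.72]],
  [0,[24,-18,4],[0,0,0.9]],
])

```text
clock: 4.82
ee_pos: [0.385, 0.2533, 0.223]
orientation: [3.141, -0.003, 0.713]
force: [0.5, 0.1, 1.0]
finger_gap: 1.002
```

```bash
python3 - <<'E'
from h import *
goal([.36,.284,.22],.19)
E
```

```text
t 4.825 ee [0.385  0.2533 0.223 ] rpy [ 3.1411e+00 -2.8000e-03  7.1290e-01] q6 1.273 gap 1.002 F [0.55 0.11 1.02] M [-0.088  0.095 -0.034]
  shift cm [ 0.12 -3.96  0.3 ] turn [-2.000e-04 -2.800e-03  5.229e-01]
```

Call:
send_rows([
  [0,[0.1,-3.9,0.3],[0,0,0.18]],
  [0,[0.1,-3.9,0.3],[0,0,0.36]],
  [0,[0.1,-3.9,0.3],[0,0,0.52]],
  [0,[0.1,-3.9,0.3],[0,0,0.52]],
])

```text
clock: 5.32
ee_pos: [0.3595, 0.2839, 0.2203]
orientation: [-3.14, -0.003, 0.196]
force: [0.4, -0.6, 0.1]
finger_gap: 1.001
```

```bash
python3 - <<'E'
from h import *
p=take("wrist","pics/w2.png"); W=cloud(p)
o=ctrl.outline_of(p,"tube_long"); print([(round(x["score"],2),x["bbox"]) for x in o])
m=(abs(W[...,2]-.032)<.005)&(np.hypot(W[...,0]-.4405,W[...,1]-.2995)<.1)
n,l,st,_=cv2.connectedComponentsWithStats(m.astype(np.uint8)); i=1+np.argmax(st[1:,4]); X=W[l==i]
print(st[i],cv2.minAreaRect((X[:,:2]*1000).astype(np.float32)),np.median(X[:,2]))
goal([.4916,.3094,.028],.19)
E
```

```text
[(0.91, [307.2, 56.4, 343.4, 219.3])]
[ 308   53   34  167 5274] ((441.28900146484375, 300.3572692871094), (160.05303955078125, 32.0728645324707), 10.949126243591309) 0.031924336158091454
t 5.425 ee [0.3599 0.2836 0.2202] rpy [-3.1405e+00 -3.0000e-03  1.9700e-01] q6 1.874 gap 1.0 F [ 0.33 -0.32 -0.35] M [-0.11   0.194  0.028]
  shift cm [13.36  0.07 19.26] turn [-0.0011 -0.003   0.007 ]
```

View pics/w2.png

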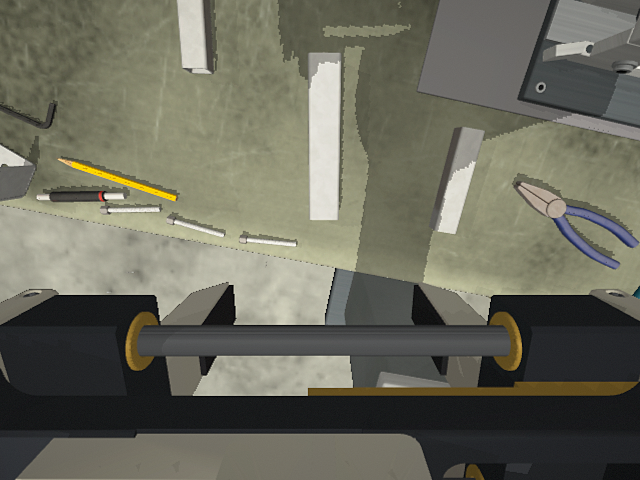

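Call:
send_rows([
  [0,[5,0,4],[0,-0.003,0.006]],
  [0,[9.5,0,8],[0,-0.003,0.006]],
  [0,[13.5,0,12],[0,-0.003,0.006]],
  [0,[13.5,0,15],[0,-0.003,0.006]],
  [0,[13.5,0,15],[0,-0.003,0.006]],
])

```text
clock: 6.05
ee_pos: [0.4911, 0.3093, 0.0681]
orientation: [3.141, 0.006, 0.192]
force: [-0.8, 0.6, 1.5]
finger_gap: 1.001
```

```bash
python3 - <<'E'
from h import *
goal([.4924,.3103,.0285],.191)
E
```

```text
t 6.05 ee [0.4911 0.3093 0.0681] rpy [3.1413 0.006  0.1924] q6 1.807 gap 1.001 F [-0.77  0.63  1.53] M [-0.034  0.138 -0.064]
  shift cm [ 0.17 -0.07  3.96] turn [0.0003 0.006  0.0014]
```

Call:
send_rows([
  [0,[0.2,-0.05,2.5],[0,0.005,0]],
  [0,[0.2,-0.05,3.95],[0,0.005,0]],
  [0,[0.2,-0.05,3.95],[0,0.005,0]],
])

```text
clock: 6.42
ee_pos: [0.4924, 0.3101, 0.0288]
orientation: [3.141, 0.002, 0.193]
force: [0.0, 0.2, 0.3]
finger_gap: 1.001
```

```bash
python3 - <<'E'
from h import *
goal([.4924,.3103,.0285],.191)
E
```

```text
t 6.425 ee [0.4924 0.3101 0.0288] rpy [3.1412e+00 1.7000e-03 1.9320e-01] q6 1.808 gap 1.001 F [0.02 0.21 0.29] M [-0.03   0.186  0.03 ]
  shift cm [ 0.01 -0.01  0.03] turn [0.0004 0.0017 0.0022]
```

Call:
send_rows([
  [1,[0,0,0],[0,0,0]],
  [1,[0,0,0],[0,0,0]],
  [1,[0,0,0],[0,0,0]],
  [1,[0,0,0],[0,0,0]],
  [1,[0,0,0],[0,0,0]],
], newtons=45)

```text
clock: 7.05
ee_pos: [0.4924, 0.3102, 0.0288]
orientation: [3.141, 0.002, 0.193]
force: [-0.4, -0.1, 0.2]
finger_gap: 0.506
```

```bash
python3 - <<'E'
from h import *
goal([.49,.35,.12],.191)
E
```

```text
t 7.05 ee [0.4924 0.3102 0.0288] rpy [3.1412e+00 1.6000e-03 1.9320e-01] q6 1.808 gap 0.506 F [-0.45 -0.14  0.16] M [-0.06   0.177 -0.038]
  shift cm [ 0.52 -3.95 -9.12] turn [0.0004 0.0016 0.0022]
```

Call:
send_rows([
  [1,[0,0,0],[0,0,0]],
  [1,[0,0,0],[0,0,0]],
  [1,[0,0,0],[0,0,0]],
  [1,[0,0,0],[0,0,0]],
])

```text
clock: 7.55
ee_pos: [0.4924, 0.3101, 0.0288]
orientation: [3.141, 0.002, 0.193]
force: [0.7, 0.2, 0.3]
finger_gap: 0.07
```

```bash
python3 - <<'E'
from h import *
goal([.591,.275,.12],1.564)
E
```

```text
t 7.55 ee [0.4924 0.3101 0.0288] rpy [3.1412e+00 1.7000e-03 1.9320e-01] q6 1.808 gap 0.07 F [0.7  0.19 0.35] M [-0.126  0.217  0.047]
  shift cm [ 8.99  5.35 -9.13] turn [-8.0000e-04  1.7000e-03 -1.3708e+00]
```

The gap fell to 0.07, well under the 0.35 expected for a 32 mm tube, so the jaws missed it. I'll look before doing anything else.

```bash
python3 - <<'E'
from h import *
take("wrist","pics/w3.png");p=take("top","pics/t3.png");W=cloud(p)
im=cv2.imread("pics/t3.png")[200:440,180:500]; cv2.imwrite("pics/t3c.png",cv2.resize(im,None,fx=2.4,fy=2.4))
print(ctrl.state()["finger_gap"])
E
```

```text
0.013615659531133088
```

View pics/w3.png

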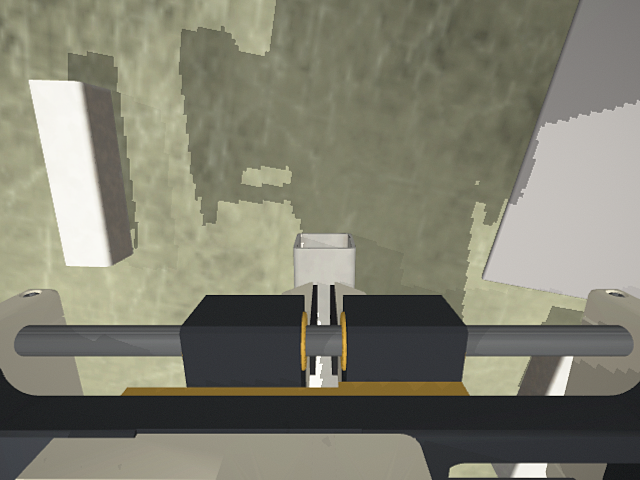

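View pics/t3c.png

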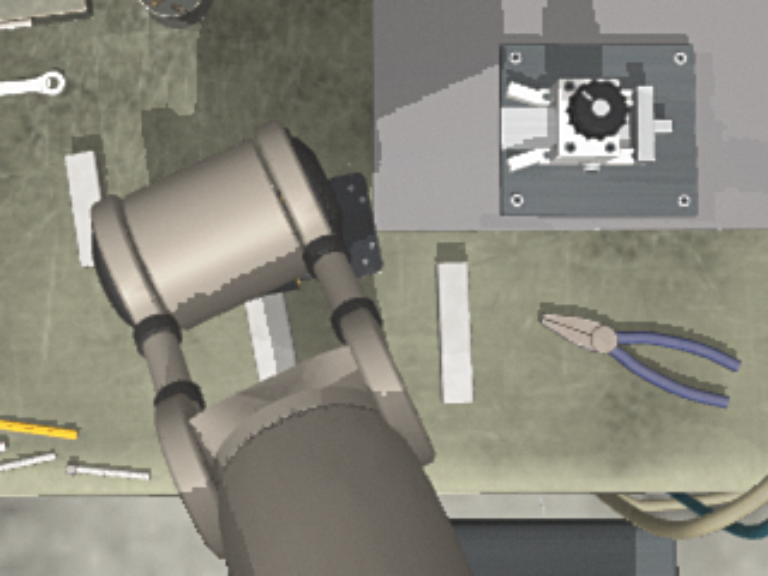

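```bash
python3 - <<'E'
from h import *
np.set_printoptions(precision=3,suppress=True,linewidth=160)
p=take("wrist"); W=cloud(p); np.savez("w3.npz",W=W,T=campose(p))
TC=p["T_tool_cam"]
def tool(W,T):
    C=(W-T[:3,3])@T[:3,:3]; return C@TC[:3,:3].T+TC[:3,3]
d=np.load("w1.npz"); A=tool(d["W"],d["T"]); B=tool(W,campose(p))
print("open: columns 210..236");
for v in (290,310,330,350,370): print(v,[A[v,u] for u in (205,220,228,231)])
print("closed")
for v in (240,260,280,290,300,320,350,365,375): print(v,[B[v,u] for u in (315,318,322,330,333)],W[v,322])
X=W[150:230,200:280].reshape(-1,3); print("table",np.nanmedian(X,0))
s=ctrl.state(); print(s["ee_pos"],s["orientation"],s["q"],s["finger_gap"])
E
python3 - <<'E'
import cv2
im=cv2.imread("pics/w3.png")[220:400,180:480]; cv2.imwrite("pics/w3c.png",cv2.resize(im,None,fx=2.6,fy=2.6,interpolation=cv2.INTER_CUBIC))
E
```

```text
open: columns 210..236
290 [array([ 0.011, -0.057, -0.016]), array([ 0.011, -0.05 , -0.017]), array([ 0.009, -0.047, -0.013]), array([ 0.009, -0.047, -0.011])]
310 [array([ 0.011, -0.051, -0.036]), array([ 0.007, -0.046, -0.03 ]), array([ 0.001, -0.047, -0.018]), array([-0.001, -0.047, -0.013])]
330 [array([ 0.031, -0.031, -0.087]), array([ 0.031, -0.027, -0.088]), array([ 0.03 , -0.026, -0.086]), array([ 0.031, -0.025, -0.087])]
350 [array([ 0.026, -0.031, -0.089]), array([ 0.026, -0.027, -0.089]), array([ 0.026, -0.025, -0.089]), array([ 0.026, -0.024, -0.089])]
370 [array([-0.007, -0.047, -0.053]), array([-0.835, -0.444,  1.063]), array([-0.828, -0.407,  1.053]), array([-0.831, -0.395,  1.058])]
closed
240 [array([ 0.024, -0.006,  0.026]), array([ 0.024, -0.004,  0.027]), array([ 0.024, -0.001,  0.027]), array([0.024, 0.003, 0.026]), array([0.024, 0.005, 0.028])] [0.516 0.316 0.002]
260 [array([ 0.022, -0.005, -0.004]), array([ 0.022, -0.003, -0.003]), array([ 0.022, -0.001, -0.003]), array([ 0.021,  0.003, -0.003]), array([ 0.022,  0.004, -0.004])] [0.513 0.316 0.032]
280 [array(
[... 752 characters left out ...]
 [array([ 0.028, -0.003, -0.092]), array([ 0.026, -0.002, -0.089]), array([ 0.026, -0.001, -0.089]), array([ 0.027,  0.001, -0.09 ]), array([ 0.028,  0.002, -0.092])] [0.518 0.316 0.118]
365 [array([ 0.024, -0.003, -0.093]), array([-0.005, -0.003, -0.052]), array([-0.04 , -0.001, -0.003]), array([-0.005,  0.002, -0.052]), array([ 0.024,  0.002, -0.093])] [0.452 0.304 0.032]
375 [array([ 0.001, -0.004, -0.065]), array([-0.009, -0.003, -0.053]), array([-0.046, -0.001, -0.004]), array([-0.01 ,  0.002, -0.052]), array([ 0.008,  0.002, -0.075])] [0.447 0.303 0.033]
table [ 0.535  0.368 -0.   ]
[0.492 0.31  0.029] [3.141 0.002 0.193] [ 0.43   0.654  1.584 -0.     0.905  1.808] 0.005139013313555768
```

View pics/w3c.png

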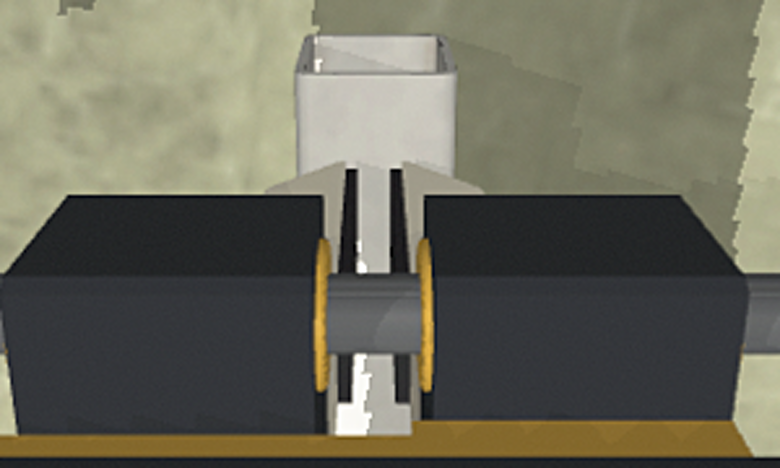

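The wrist depth puts the real fingertips at tool z of about -5.5 mm, not +25 mm, so the jaws closed just above the tube, whose top is at 32 mm. The camera and world coordinates agree with each other. From here I'll use a tip offset of -0.0055 m and a grasp point at -0.0245 m. Next I'll reopen and go lower.

Call:
send_rows([
  [0.35,[0,0,-0.1],[0,0,0]],
  [0.35,[0,0,-0.1],[0,0,0]],
  [0.35,[0,0,-0.1],[0,0,0]],
  [0.35,[0,0,-0.1],[0,0,0]],
  [0.35,[0,0,-0.1],[0,0,0]],
])

```text
clock: 8.38
ee_pos: [0.4924, 0.3101, 0.0298]
orientation: [3.141, 0.002, 0.193]
force: [0.5, -0.3, -0.3]
finger_gap: 0.5
```

Call:
send_rows([
  [0.35,[0,0,0],[0,0,0]],
  [0.35,[0,0,0],[0,0,0]],
])

```text
clock: 8.62
ee_pos: [0.4924, 0.3101, 0.0298]
orientation: [3.141, 0.002, 0.193]
force: [0.1, 0.4, 0.3]
finger_gap: 0.644
```

```bash
python3 - <<'E'
from h import *
p=take("wrist","pics/w4.png"); W=cloud(p)
m=(abs(W[...,2]-.032)<.004)&(W[...,0]>.503)&(W[...,0]<.53)&(abs(W[...,1]-.315)<.03); X=W[m]
print("tube end part: y mid",X[:,1].min(),X[:,1].max(),X[:,0].max(),"n",m.sum())
goal([.4924,.3103,.0],.191)
E
```

```text
tube end part: y mid 0.2964125285300108 0.33093186703065886 0.5226407956278852 n 1989
t 8.675 ee [0.4924 0.3101 0.0298] rpy [3.1411e+00 1.7000e-03 1.9320e-01] q6 1.808 gap 0.645 F [-0.32  0.39  0.21] M [-0.062  0.157  0.026]
  shift cm [ 0.01 -0.02  2.98] turn [0.0005 0.0017 0.0022]
```

View pics/w4.png

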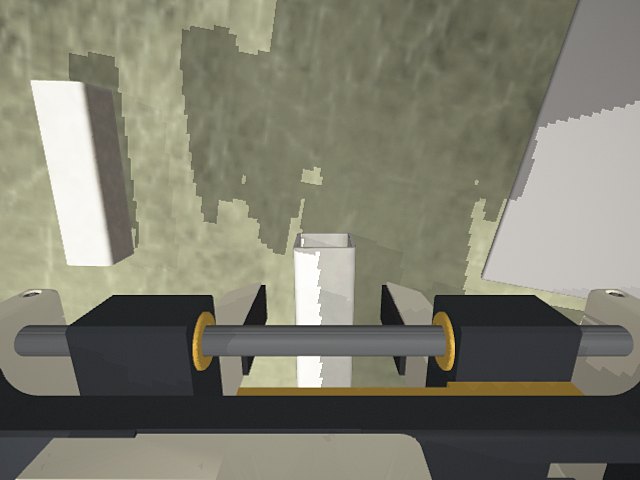

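The tube is centred at column 324 between the fingers, at 265 and 381. Descending 3 cm in steps.

Call:
send_rows([
  [0.35,[0,0,1.5],[0,0.002,0.002]],
  [0.35,[0,0,2.6],[0,0.002,0.002]],
  [0.35,[0,0,2.9],[0,0.002,0.002]],
  [0.35,[0,0,3],[0,0.002,0.002]],
])

```text
clock: 9.18
ee_pos: [0.4922, 0.3101, -0.0007]
orientation: [3.141, 0.0, 0.191]
force: [-0.6, -0.2, 1.0]
finger_gap: 0.648
```

Call:
send_rows([
  [1,[0,0,0],[0,0,0]],
  [1,[0,0,0],[0,0,0]],
  [1,[0,0,0],[0,0,0]],
  [1,[0,0,0],[0,0,0]],
  [1,[0,0,0],[0,0,0]],
], newtons=45)

```text
clock: 9.8
ee_pos: [0.4923, 0.3101, -0.0004]
orientation: [3.141, -0.0, 0.191]
force: [0.3, 0.5, 1.7]
finger_gap: 0.345
```

```bash
python3 - <<'E'
from h import *
goal([.4924,.35,.12],.191)
E
```

```text
t 9.8 ee [ 4.923e-01  3.101e-01 -4.000e-04] rpy [ 3.141e+00 -1.000e-04  1.912e-01] q6 1.811 gap 0.345 F [0.3  0.51 1.72] M [-0.093  0.225  0.05 ]
  shift cm [  0.77  -3.91 -12.04] turn [ 0.0006 -0.0001  0.0002]
```

Call:
send_rows([
  [1,[0,0,-3],[0,0,0]],
  [1,[0,0,-6],[0,0,0]],
  [1,[0,0,-9],[0,0,0]],
  [1,[0,0,-10],[0,0,0]],
])

```text
clock: 10.3
ee_pos: [0.493, 0.3105, 0.1011]
orientation: [-3.141, -0.003, 0.191]
force: [0.3, 0.3, -2.2]
finger_gap: 0.346
```

```bash
python3 - <<'E'
from h import *
goal([.591,.29,.10],1.564)
E
```

```text
t 10.3 ee [0.493  0.3105 0.1011] rpy [-3.1415e+00 -2.8000e-03  1.9130e-01] q6 1.811 gap 0.346 F [ 0.25  0.29 -2.21] M [-0.019  0.09   0.001]
  shift cm [9.23 3.88 0.13] turn [ 0.0018 -0.0024 -1.3727]
```

Call:
send_rows([
  [1,[1.5,0.6,0],[0,0,-0.17]],
  [1,[3,1.2,0],[0,0,-0.34]],
  [1,[4.5,1.8,0],[0,0,-0.51]],
  [1,[6,2.4,0],[0,0,-0.68]],
  [1,[7.5,3,0],[0,0,-0.85]],
])

```text
clock: 10.92
ee_pos: [0.5722, 0.295, 0.0997]
orientation: [3.141, -0.0, 1.047]
force: [-0.5, 0.6, -1.3]
finger_gap: 0.345
```

```bash
python3 - <<'E'
from h import *
goal([.591,.29,.10],1.564)
E
```

```text
t 10.925 ee [0.5722 0.295  0.0997] rpy [ 3.1412e+00 -2.0000e-04  1.0468e+00] q6 0.881 gap 0.345 F [-0.52  0.59 -1.3 ] M [-0.073  0.044  0.048]
  shift cm [ 0.51  1.88 -0.03] turn [ 4.000e-04 -1.000e-04 -5.172e-01]
```

Call:
send_rows([
  [1,[0.5,1.9,0],[0,0,-0.17]],
  [1,[0.5,1.9,0],[0,0,-0.34]],
  [1,[0.5,1.9,0],[0,0,-0.517]],
  [1,[0.5,1.9,0],[0,0,-0.517]],
])

```text
clock: 11.42
ee_pos: [0.5905, 0.2896, 0.0982]
orientation: [-3.14, 0.001, 1.562]
force: [0.1, 0.1, -1.8]
finger_gap: 0.346
```

```bash
python3 - <<'E'
from h import *
import cv2
for n in ("scene","top"):
    p=take(n); im=p["pixels"][:,:,::-1]; c=im[180:420,200:520] if n=="scene" else im[150:390,220:540]
    cv2.imwrite(f"pics/{n}5.png",cv2.resize(c,None,fx=2.4,fy=2.4,interpolation=cv2.INTER_CUBIC))
    W=cloud(p); m=(W[...,2]>.085)&(W[...,2]<.135)&(abs(W[...,0]-.591)<.03)&(W[...,1]>.14)&(W[...,1]<.34)
    X=W[m]
    for y in np.arange(.15,.28,.015):
        s=X[abs(X[:,1]-y)<.005]
        if len(s)>5: print(n,round(y,3),len(s),s[:,0].min().round(4),s[:,0].max().round(4),"top z",np.percentile(s[:,2],90).round(4))
goal([.591,.27,.06],1.564)
E
```

```text
scene 0.165 133 0.5724 0.6076 top z 0.1301
scene 0.18 103 0.5727 0.6062 top z 0.1305
scene 0.195 81 0.5729 0.6042 top z 0.1306
scene 0.21 73 0.5728 0.6073 top z 0.1311
scene 0.225 63 0.5732 0.6051 top z 0.1307
scene 0.24 69 0.5734 0.6024 top z 0.1307
scene 0.255 64 0.5738 0.6045 top z 0.1308
scene 0.27 62 0.5741 0.6064 top z 0.1309
top 0.165 101 0.5714 0.6028 top z 0.1335
top 0.18 107 0.5718 0.6026 top z 0.1332
top 0.195 87 0.5723 0.603 top z 0.1333
top 0.225 24 0.5722 0.5865 top z 0.1324
top 0.24 96 0.5721 0.6032 top z 0.1336
top 0.255 65 0.5724 0.5991 top z 0.134
t 11.525 ee [0.5906 0.2897 0.0988] rpy [-3.1405e+00  5.0000e-04  1.5601e+00] q6 0.35 gap 0.347 F [-0.54 -0.14 -1.66] M [-0.026  0.028  0.013]
  shift cm [-1.97  0.06  3.88] turn [-0.0011  0.0005 -0.0039]
```

View pics/scene5.png

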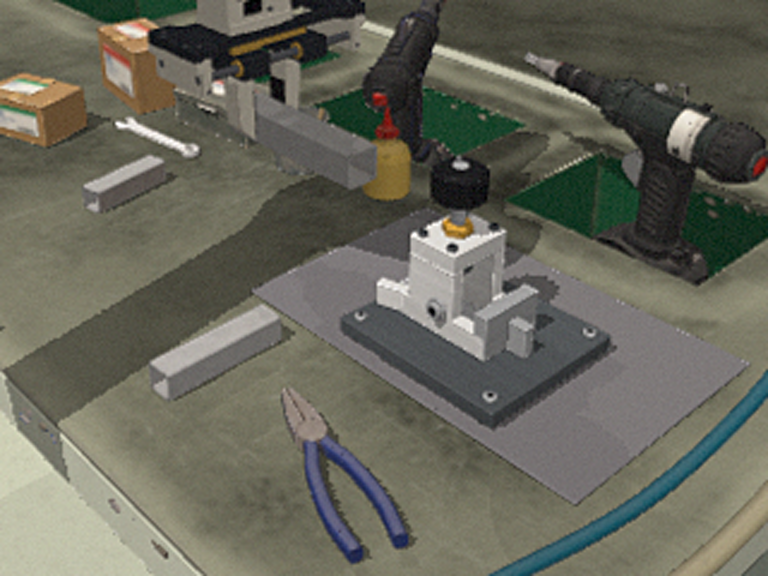

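View pics/top5.png

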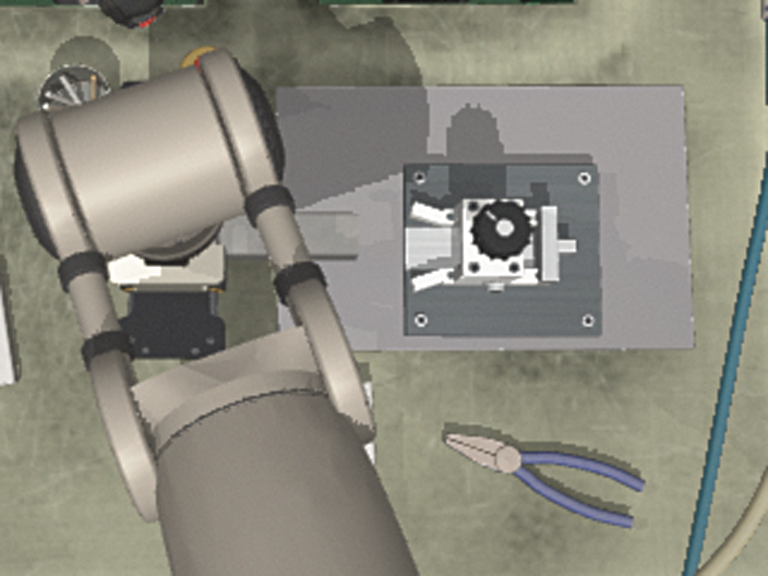

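```bash
python3 - <<'E'
from h import *
p=take("top");W=cloud(p); px=p["pixels"].astype(int)
for nm,zz,tol in (("rail",.041,.004),("tube",.131,.005)):
  ys=np.arange(.083,.112,.004) if nm=="rail" else np.arange(.16,.2,.006)
  for y in ys:
    m=(abs(W[...,2]-zz)<tol)&(abs(W[...,0]-.59)<.05)&(abs(W[...,1]-y)<.0025); s=W[m][:,0]
    if len(s)<3: continue
    if nm=="rail":
        a=s[s<.59];b=s[s>.59]
        if len(a) and len(b): print(nm,y.round(3),"outer mid",(a.min()+b.max())/2,"inner mid",(a.max()+b.min())/2, (a.min(),a.max(),b.min(),b.max()))
    else: print(nm,y.round(3),"mid",(s.min()+s.max())/2,s.max()-s.min())
# base plate rect
m=(abs(W[...,2]-.021)<.005)&(W[...,0]>.5)&(W[...,0]<.68)&(W[...,1]>-.05)&(W[...,1]<.13)&(px.sum(-1)<330)
X=W[m]
for y in np.arange(-.03,.11,.02):
    s=X[abs(X[:,1]-y)<.005][:,0]; print("base",y.round(3),np.percentile(s,1),np.percentile(s,99),(np.percentile(s,1)+np.percentile(s,99))/2)
E
```

```text
rail 0.083 outer mid 0.5894140185938777 inner mid 0.5885816467916971 (np.float64(0.560374711913721), np.float64(0.5704120609888819), np.float64(0.6067512325945124), np.float64(0.6184533252740344))
rail 0.087 outer mid 0.589496628573321 inner mid 0.5893160762396634 (np.float64(0.5604693282069672), np.float64(0.5701766232531571), np.float64(0.6084555292261696), np.float64(0.6185239289396749))
rail 0.091 outer mid 0.5898001277464444 inner mid 0.5883390445393045 (np.float64(0.5588373571567208), np.float64(0.5683000407215094), np.float64(0.6083780483570996), np.float64(0.6207628983361682))
rail 0.095 outer mid 0.58975852600919 inner mid 0.5893338442741015 (np.float64(0.5587541536822118), np.float64(0.5680013311144154), np.float64(0.6106663574337876), np.float64(0.6207628983361682))
rail 0.099 outer mid 0.5898114861168345 inner mid 0.5886593110608949 (np.float64(0.5568780322944444), np.float64(0.5646305575006236), np.float64(0.6126880646211661), np.float64(0.6227449399392246))
rail 0.103 outer mid 0.5894018651616344 inner mid 0.5887433436176335 (np.float64(0.5550846973505983), np.float64(0
[... 497 characters left out ...]
7
tube 0.184 mid 0.5873957691264967 0.030666131236274152
tube 0.19 mid 0.5873190243271852 0.030404232212769333
tube 0.196 mid 0.5893320697065653 0.027668700268569824
base -0.03 0.5193029970589688 0.6527078752786762 0.5860054361688225
base -0.01 0.5193932303012749 0.6273088138515259 0.5733510220764004
base 0.01 0.5196240137193421 0.6592260641681413 0.5894250389437417
base 0.03 0.5195136265493027 0.6590456135580424 0.5892796200536725
base 0.05 0.519578904549255 0.6587533597762644 0.5891661321627597
base 0.07 0.5197895528377793 0.6590026448741912 0.5893960988559852
base 0.09 0.519914476350807 0.659061445329734 0.5894879608402706
base 0.11 0.5199911504785382 0.6587268345247287 0.5893589925016334
```

```bash
python3 - <<'E'
from h import *
goal([.5927,.262,.028],1.5635)
E
```

```text
t 11.575 ee [0.5908 0.2897 0.0991] rpy [-3.1410e+00  4.0000e-04  1.5607e+00] q6 0.35 gap 0.347 F [-0.3   1.17 -2.1 ] M [0.015 0.023 0.002]
  shift cm [-2.77  0.22  7.11] turn [-0.0006  0.0004 -0.0028]
```

Call:
send_rows([
  [1,[-1,0.2,2],[0,0,-0.003]],
  [1,[-2,0.2,4],[0,0,-0.003]],
  [1,[-2.7,0.2,6],[0,0,-0.003]],
  [1,[-2.7,0.2,7],[0,0,-0.003]],
  [1,[-2.7,0.2,7.1],[0,0,-0.003]],
])

```text
clock: 12.2
ee_pos: [0.5922, 0.2629, 0.0275]
orientation: [-3.14, 0.001, 1.563]
force: [-1.1, 0.2, -1.5]
finger_gap: 0.349
```

```bash
python3 - <<'E'
from h import *
p=take("top");W=cloud(p)
for y in np.arange(.125,.17,.006):
    m=(abs(W[...,2]-.06)<.006)&(abs(W[...,0]-.59)<.05)&(abs(W[...,1]-y)<.0025); s=W[m][:,0]
    if len(s)>3: print("tube",y.round(3),"mid",(s.min()+s.max())/2,s.max()-s.min(),np.median(W[m][:,2]))
take("scene","pics/s6.png"); im=cv2.imread("pics/s6.png")[200:380,260:500]; cv2.imwrite("pics/s6c.png",cv2.resize(im,None,fx=3,fy=3,interpolation=cv2.INTER_CUBIC))
goal([.5925,.242,.027],1.5635)
E
```

```text
tube 0.131 mid 0.5894525713592524 0.03026809236283967 0.059521532562717416
tube 0.137 mid 0.5897165331510275 0.03118209181266407 0.05986034557474551
tube 0.143 mid 0.5893680725703573 0.030798790490559558 0.060089509842321975
tube 0.149 mid 0.5895054050433755 0.030891687502730636 0.060261650331350336
tube 0.155 mid 0.5893388754989296 0.030156333253346768 0.06080515685947696
tube 0.161 mid 0.5906665235711781 0.028798337992638645 0.06003299218564062
tube 0.167 mid 0.5963556336901641 0.017277790199538456 0.05919096148553349
t 12.3 ee [0.5928 0.2632 0.0286] rpy [ 3.1412e+00 -1.0000e-04  1.5636e+00] q6 0.307 gap 0.345 F [ 0.41 -0.06 -1.84] M [ 0.021  0.037 -0.026]
  shift cm [-2.12 -0.02  0.16] turn [ 0.0004 -0.0001  0.0001]
```

View pics/s6c.png

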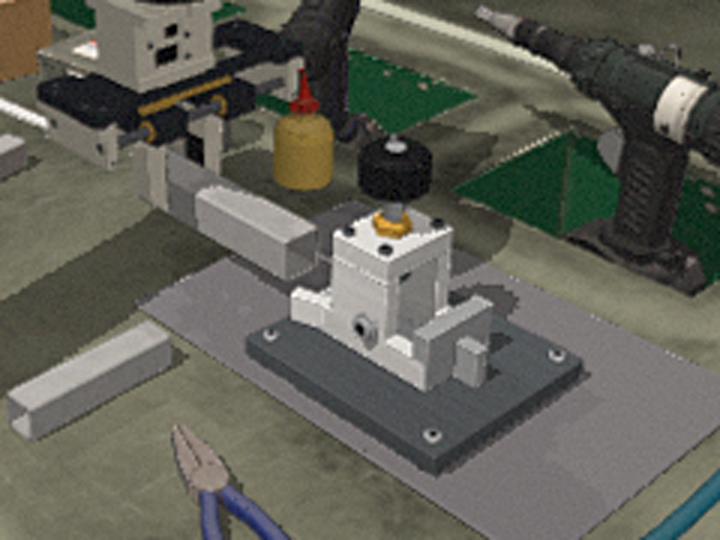

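Tube and jig are aligned: the tube axis and the rail axis both read about x 0.5895 in the top camera. Sliding in.

Call:
send_rows([
  [1,[-1.5,0,0.1],[0,0,0]],
  [1,[-3,0,0.1],[0,0,0]],
  [1,[-4.2,0,0.1],[0,0,0]],
  [1,[-5,0,0.1],[0,0,0]],
])

```text
clock: 12.8
ee_pos: [0.5927, 0.2119, 0.0278]
orientation: [3.141, -0.0, 1.562]
force: [0.2, 0.4, -2.0]
finger_gap: 0.346
```

```bash
python3 - <<'E'
from h import *
goal([.5923,.165,.026],1.5635)
E
```

```text
t 12.8 ee [0.5927 0.2119 0.0278] rpy [ 3.141  -0.      1.5624] q6 0.23 gap 0.346 F [ 0.22  0.35 -2.03] M [0.021 0.031 0.012]
  shift cm [-4.69  0.    0.18] turn [ 0.0006 -0.     -0.0011]
```

Call:
send_rows([
  [1,[-1,0,0.1],[0,0,0]],
  [1,[-2,0,0.15],[0,0,0]],
  [1,[-3,0,0.15],[0,0,0]],
  [1,[-3.5,0,0.15],[0,0,0]],
])

```text
clock: 13.3
ee_pos: [0.5924, 0.1762, 0.0263]
orientation: [3.141, -0.0, 1.562]
force: [-0.8, -0.0, -1.3]
finger_gap: 0.348
```

```bash
python3 - <<'E'
from h import *
goal([.592,.146,.0255],1.5635)
E
```

```text
t 13.3 ee [0.5924 0.1762 0.0263] rpy [ 3.1411 -0.      1.562 ] q6 0.174 gap 0.348 F [-0.8  -0.   -1.27] M [ 0.033  0.04  -0.02 ]
  shift cm [-3.02 -0.01  0.08] turn [ 0.0005 -0.     -0.0015]
```

Call:
send_rows([
  [1,[-1,0,0.05],[0,0,-0.001]],
  [1,[-2,0,0.1],[0,0,-0.001]],
  [1,[-2.6,0,0.1],[0,0,-0.001]],
  [1,[-2.8,0,0.1],[0,0,-0.001]],
])

```text
clock: 13.8
ee_pos: [0.5921, 0.1477, 0.0254]
orientation: [3.141, -0.0, 1.562]
force: [0.5, 0.1, -1.1]
finger_gap: 0.347
```

```bash
python3 - <<'E'
from h import *
goal([.592,.140,.0247],1.5635)
E
```

```text
t 13.8 ee [0.5921 0.1477 0.0254] rpy [ 3.1411e+00 -1.0000e-04  1.5624e+00] q6 0.127 gap 0.347 F [ 0.48  0.08 -1.07] M [ 0.014  0.074 -0.02 ]
  shift cm [-0.77 -0.01  0.07] turn [ 0.0005 -0.0001 -0.0011]
```

Call:
send_rows([
  [1,[-0.15,0,0.02],[0,0,0]],
  [1,[-0.3,0,0.04],[0,0,0]],
  [1,[-0.45,0,0.05],[0,0,0]],
  [1,[-0.5,0,0.05],[0,0,0]],
])

```text
clock: 14.3
ee_pos: [0.5921, 0.1427, 0.0249]
orientation: [3.141, -0.0, 1.563]
force: [0.8, 0.9, -1.0]
finger_gap: 0.343
```

```bash
python3 - <<'E'
from h import *
goal([.592,.140,.0247],1.5635)
E
```

```text
t 14.3 ee [0.5921 0.1427 0.0249] rpy [ 3.1411 -0.      1.5625] q6 0.119 gap 0.343 F [ 0.84  0.92 -1.01] M [ 0.     0.053 -0.036]
  shift cm [-0.27 -0.01  0.02] turn [ 0.0005 -0.     -0.001 ]
```

Call:
send_rows([
  [1,[-0.1,0,0.02],[0,0,0]],
  [1,[-0.2,0,0.03],[0,0,0]],
  [1,[-0.2,0,0.03],[0,0,0]],
])

```text
clock: 14.68
ee_pos: [0.5922, 0.1409, 0.0246]
orientation: [3.141, -0.0, 1.562]
force: [-0.2, 0.5, -1.7]
finger_gap: 0.344
```

```bash
python3 - <<'E'
from h import *
goal([.592,.140,.0247],1.5635)
E
```

```text
t 14.675 ee [0.5922 0.1409 0.0246] rpy [ 3.1409e+00 -2.0000e-04  1.5625e+00] q6 0.116 gap 0.344 F [-0.17  0.45 -1.68] M [0.103 0.038 0.004]
  shift cm [-0.09 -0.01 -0.01] turn [ 0.0007 -0.0002 -0.001 ]
```

Call:
send_rows([
  [1,[-0.07,0,0],[0,0,0]],
  [1,[-0.14,0,0],[0,0,0]],
  [1,[-0.14,0,0],[0,0,0]],
])

```text
clock: 15.05
ee_pos: [0.5922, 0.1408, 0.0248]
orientation: [3.14, -0.002, 1.562]
force: [-0.4, 6.4, -0.8]
finger_gap: 0.346
```

Call:
send_rows([
  [1,[-0.07,0,0],[0,0,0]],
  [1,[-0.1,0,0],[0,0,0]],
  [1,[-0.1,0,0],[0,0,0]],
])

```text
clock: 15.42
ee_pos: [0.5923, 0.1408, 0.0249]
orientation: [3.14, -0.003, 1.562]
force: [-0.0, 7.3, -0.7]
finger_gap: 0.347
```

Call:
send_rows([
  [1,[-0.15,0,0.02],[0,0,0]],
  [1,[-0.17,0,0.02],[0,0,0]],
  [1,[-0.17,0,0.02],[0,0,0]],
])

```text
clock: 15.8
ee_pos: [0.5923, 0.1408, 0.025]
orientation: [3.139, -0.006, 1.562]
force: [-0.2, 8.9, -0.0]
finger_gap: 0.348
```

```bash
python3 - <<'E'
from h import *
np.set_printoptions(precision=4,suppress=True)
goal([.592,.140,.0247],1.5635)
p=take("scene"); im=p["pixels"][:,:,::-1][240:360,330:470]; cv2.imwrite("pics/s7c.png",cv2.resize(im,None,fx=5.5,fy=5,interpolation=cv2.INTER_CUBIC))
p=take("top"); im=p["pixels"][:,:,::-1][200:310,370:490]; cv2.imwrite("pics/t7c.png",cv2.resize(im,None,fx=5,fy=5,interpolation=cv2.INTER_CUBIC))
W=cloud(p)
# base plate position vs before (y extents, x extents)
px=p["pixels"].astype(int); m=(abs(W[...,2]-.021)<.005)&(W[...,0]>.5)&(W[...,0]<.68)&(W[...,1]>-.06)&(W[...,1]<.13)&(px.sum(-1)<330)
X=W[m]
for y in (.01,.03,.05,.07): s=X[abs(X[:,1]-y)<.005][:,0]; print(y,np.percentile(s,[1,99]))
for x in (.53,.54,.645): s=X[abs(X[:,0]-x)<.005][:,1]; print(x,np.percentile(s,[1,99]))
E
```

```text
t 15.8 ee [0.5923 0.1408 0.025 ] rpy [ 3.1394 -0.0058  1.5624] q6 0.109 gap 0.348 F [-0.23  8.93 -0.  ] M [ 1.312  0.115 -0.073]
  shift cm [-0.08 -0.03  0.03] turn [ 0.0022 -0.0058 -0.0012]Traceback (most recent call last):
  File "<stdin>", line 10, in <module>
    return _quantile_unchecked(
        a, q, axis, out, overwrite_input, method, keepdims, weights)
    return _ureduce(a,
                    func=_quantile_ureduce_func,
    ...<5 lines>...
                    overwrite_input=overwrite_input,
                    method=method)
    r = func(a, **kwargs)
    result = _quantile(arr,
                       quantiles=q,
    ...<2 lines>...
                       out=out,
                       weights=wgt)
    slices_having_nans = np.isnan(arr[-1, ...])
                                  ~~~^^^^^^^^^
IndexError: index -1 is out of bounds for axis 0 with size 0
```

View pics/s7c.png

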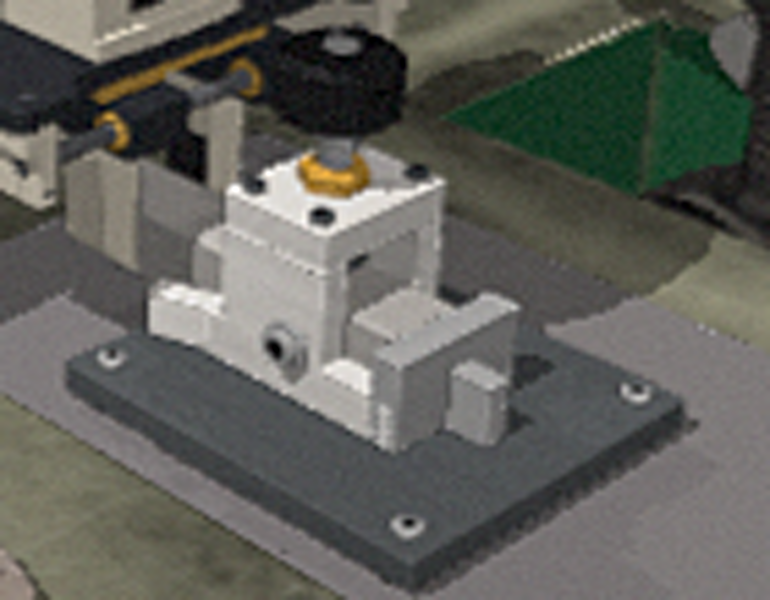

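View pics/t7c.png

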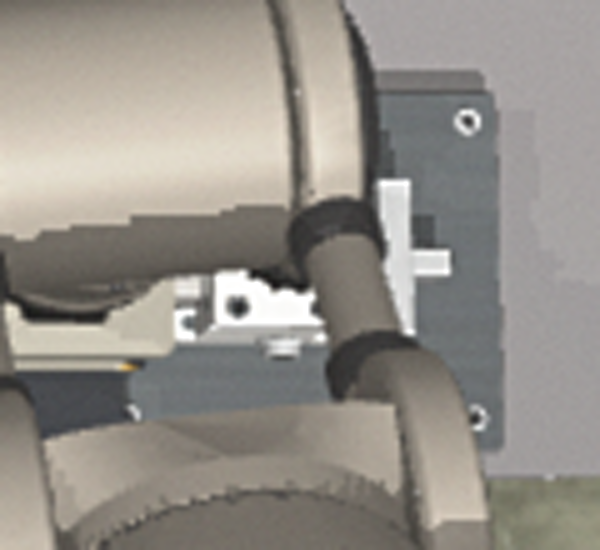

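The scene crop shows the tube running under the bridge, its end meeting the stop plate at about (390,340). The push force rose to 9 N with no further travel, so it's on the stop. I'll level the tool, release, then give the outer end a light push to make sure it's home.

Call:
send_rows([
  [1,[-0.07,0,0],[0.002,-0.004,0]],
  [0.35,[-0.07,0,0],[0.002,-0.004,0]],
  [0.35,[-0.07,0,0],[0.002,-0.004,0]],
  [0.35,[-0.07,0,0],[0.002,-0.004,0]],
  [0.35,[-0.07,0,0],[0.002,-0.004,0]],
])

```text
clock: 16.52
ee_pos: [0.5923, 0.1399, 0.0251]
orientation: [3.141, -0.002, 1.562]
force: [0.4, -0.1, 0.2]
finger_gap: 0.647
```

```bash
python3 - <<'E'
from h import *
goal([.5923,.190,.030],1.5635)
E
```

```text
t 16.525 ee [0.5923 0.1399 0.0251] rpy [ 3.1413e+00 -1.6000e-03  1.5622e+00] q6 0.113 gap 0.647 F [ 0.38 -0.09  0.24] M [-0.092  0.073 -0.061]
  shift cm [ 5.01 -0.05 -0.48] turn [ 0.0003 -0.0016 -0.0013]
```

Call:
send_rows([
  [0.35,[2.5,0,-0.5],[0,0,0]],
  [0.35,[5,0,-1],[0,0,0]],
  [0.35,[5.5,0,-1],[0,0,0]],
  [0.35,[5.5,0,-1],[0,0,0]],
  [1,[5.5,0,-1],[0,0,0]],
])

```text
clock: 17.15
ee_pos: [0.5927, 0.1939, 0.0348]
orientation: [-3.141, -0.001, 1.562]
force: [-0.4, 0.2, -0.0]
finger_gap: 0.586
```

Call:
send_rows([
  [1,[0,0,0],[0,0,0]],
  [1,[0,0,0],[0,0,0]],
  [1,[0,0,0],[0,0,0]],
  [1,[0,0,0],[0,0,0]],
  [1,[0,0,0],[0,0,0]],
])

```text
clock: 17.77
ee_pos: [0.5927, 0.1939, 0.0348]
orientation: [-3.141, -0.001, 1.561]
force: [-0.8, 0.2, -0.5]
finger_gap: 0.046
```

```bash
python3 - <<'E'
from h import *
goal([.5923,.180,.035],1.5635)
p=take("scene"); im=p["pixels"][:,:,::-1][200:360,290:470]; cv2.imwrite("pics/s8c.png",cv2.resize(im,None,fx=4,fy=4,interpolation=cv2.INTER_CUBIC))
E
```

```text
t 17.775 ee [0.5927 0.1939 0.0348] rpy [-3.1412e+00 -1.2000e-03  1.5615e+00] q6 0.201 gap 0.046 F [-0.82  0.23 -0.48] M [-0.074  0.074 -0.004]
  shift cm [-1.39 -0.02 -0.02] turn [-0.0004 -0.0012 -0.002 ]
```

View pics/s8c.png

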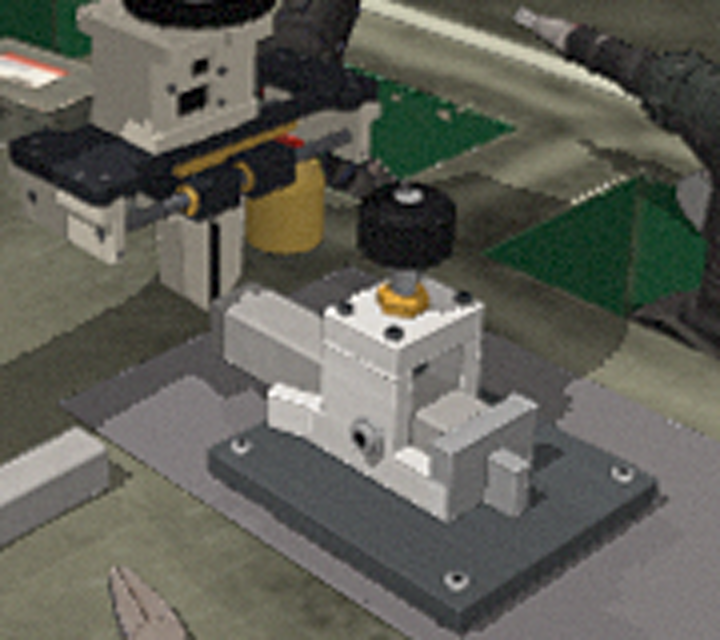

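Call:
send_rows([
  [1,[-0.7,0,0],[0,0,0]],
  [1,[-1.2,0,0],[0,0,0]],
  [1,[-1.4,0,0],[0,0,0]],
  [1,[-1.55,0,0],[0,0,0]],
])

```text
clock: 18.32
ee_pos: [0.5928, 0.1795, 0.035]
orientation: [3.141, -0.003, 1.561]
force: [-0.1, 9.8, -0.5]
finger_gap: 0.004
```

Call:
send_rows([
  [1,[-0.1,0,0],[0,0,0]],
  [1,[-0.15,0,0],[0,0,0]],
  [1,[-0.15,0,0],[0,0,0]],
])

```text
clock: 18.7
ee_pos: [0.5928, 0.1796, 0.0351]
orientation: [3.141, -0.006, 1.561]
force: [0.3, 5.8, -0.6]
finger_gap: 0.004
```

The tube end stops firmly at TCP y = 0.1795 under 6–10 N, so it's home. Backing off and rising to look at the knob.

Call:
send_rows([
  [0.6,[1.2,0,0],[0,0.005,0]],
  [0.5,[1.2,0,-5],[0,0.005,0]],
  [0.3,[1,0,-11],[0,0.005,0]],
  [0.3,[-2,0.1,-16.5],[0,0.005,0]],
  [0.3,[-7,0.1,-16.5],[0,0.005,0]],
])

```text
clock: 19.32
ee_pos: [0.5954, 0.1096, 0.2052]
orientation: [3.13, -0.011, 1.564]
force: [1.4, -0.7, -0.7]
finger_gap: 0.498
```

```bash
python3 - <<'E'
from h import *
goal([.591,-.005,.2],1.5635)
E
```

```text
t 19.325 ee [0.5954 0.1096 0.2052] rpy [ 3.13   -0.0113  1.5643] q6 0.053 gap 0.498 F [ 1.37 -0.74 -0.74] M [-0.112  0.073  0.007]
  shift cm [-11.46  -0.37   0.39] turn [ 0.0116 -0.0113  0.0007]
```

Call:
send_rows([
  [0.3,[-5.5,-0.4,0.2],[0.01,-0.01,0]],
  [0.3,[-11,-0.4,0.2],[0.01,-0.01,0]],
  [0.3,[-11.5,-0.4,0.2],[0.01,-0.01,0]],
  [0.3,[-11.5,-0.4,0.2],[0.01,-0.01,0]],
])

```text
clock: 19.82
ee_pos: [0.5907, -0.0052, 0.2019]
orientation: [3.14, -0.002, 1.563]
force: [-0.7, 1.2, -0.3]
finger_gap: 0.7
```

```bash
python3 - <<'E'
from h import *
np.set_printoptions(precision=4,suppress=True)
p=take("wrist","pics/w9.png"); W=cloud(p)
print("vel",np.abs(ctrl.state()["joint_velocities"]).max())
k=W[(abs(W[...,2]-.152)<.003)&(abs(W[...,0]-.591)<.04)&(abs(W[...,1]-.054)<.04)]
print("knob",cv2.minEnclosingCircle((k[:,:2]*1000).astype(np.float32)),np.median(k[:,2]),k[:,:2].mean(0))
m=(abs(W[...,2]-.057)<.004)&(abs(W[...,0]-.591)<.03)&(W[...,1]>.08)&(W[...,1]<.19); X=W[m]
print("tube",cv2.minAreaRect((X[:,:2]*1000).astype(np.float32)),X[:,1].max(),np.median(X[:,2]))
r=W[(abs(W[...,2]-.041)<.003)&(abs(W[...,0]-.591)<.04)&(W[...,1]>.085)&(W[...,1]<.115)]; print("rail ymax",r[:,1].max(),"x",r[:,0].min(),r[:,0].max())
goal([.591,.054,.19],1.5635)
E
```

```text
vel 0.017850741751425772
knob ((590.8118896484375, 54.222808837890625), 21.67450523376465) 0.15225726615265026 [0.5909 0.0549]
tube ((592.51171875, 124.90896606445312), (89.27177429199219, 32.00064468383789), 89.58502960205078) 0.16963116896236946 0.056870092287504226
rail ymax 0.10858632860330777 x 0.5569812565369947 0.6260780749642019
t 19.875 ee [ 0.5907 -0.0044  0.2018] rpy [ 3.1402 -0.0018  1.5645] q6 -0.133 gap 0.7 F [-0.12 -0.43 -0.16] M [-0.121  0.086 -0.03 ]
  shift cm [ 5.84 -0.01  1.19] turn [ 0.0014 -0.0018  0.001 ]
```

View pics/w9.png

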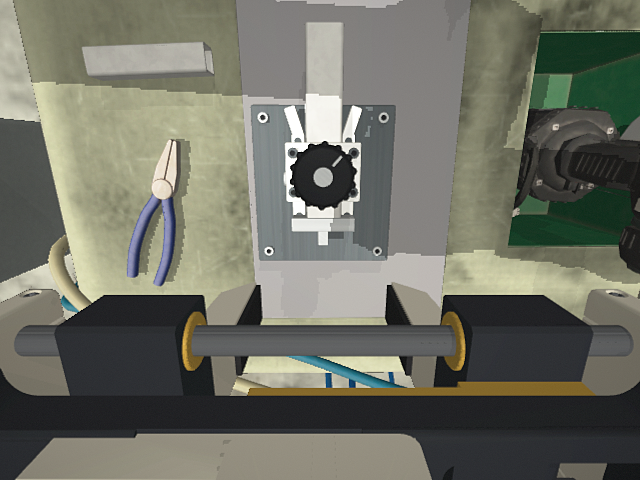

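The wrist view shows the tube in the channel, sticking out at (323,60), and the knob centred at (323,177). The tube's outer end at y = 0.1696 matches home. Now I'll turn the wrist back to get plenty of clockwise range.

Call:
send_rows([
  [0.2,[2,0,0.1],[0,0,-0.18]],
  [0.2,[4,0,0.1],[0,0,-0.36]],
  [0.2,[5.9,0,0.1],[0,0,-0.54]],
  [0.2,[5.9,0,0.1],[0,0,-0.72]],
  [0.2,[5.9,0,0.1],[0,0,-0.9]],
])

```text
clock: 20.5
ee_pos: [0.5908, 0.057, 0.2009]
orientation: [3.139, -0.0, 2.474]
force: [-1.7, 0.5, 0.5]
finger_gap: 0.797
```

Call:
send_rows([
  [0.2,[0,0,0],[0,0,-0.18]],
  [0.2,[0,0,0],[0,0,-0.36]],
  [0.2,[0,0,0],[0,0,-0.54]],
  [0.2,[0,0,0],[0,0,-0.72]],
  [0.2,[0,0,0],[0,0,-0.9]],
])

```text
clock: 21.12
ee_pos: [0.5906, 0.0591, 0.2009]
orientation: [3.14, 0.002, -2.901]
force: [0.2, -0.2, 0.6]
finger_gap: 0.798
```

```bash
python3 - <<'E'
from h import *
goal([.5908,.0545,.19],4.36)
E
```

```text
t 21.125 ee [0.5906 0.0591 0.2009] rpy [ 3.1395e+00  1.6000e-03 -2.9010e+00] q6 -1.843 gap 0.798 F [ 0.25 -0.21  0.58] M [0.019 0.012 0.045]
  shift cm [ 0.09 -0.45  1.08] turn [ 0.0011  0.0025 -0.9778]
```

Call:
send_rows([
  [0.2,[0.1,-0.45,1],[0,0,-0.18]],
  [0.2,[0.1,-0.45,1],[0,0,-0.36]],
  [0.2,[0.1,-0.45,1],[0,0,-0.54]],
  [0.2,[0.1,-0.45,1],[0,0,-0.72]],
  [0.2,[0.1,-0.45,1],[0,0,-0.9]],
])

```text
clock: 21.75
ee_pos: [0.5906, 0.0566, 0.1908]
orientation: [3.141, 0.003, -1.993]
force: [-0.3, 0.4, 0.4]
finger_gap: 0.804
```

```bash
python3 - <<'E'
from h import *
goal([.5908,.0545,.1165],4.285)
E
```

```text
t 21.75 ee [0.5906 0.0566 0.1908] rpy [ 3.1413e+00  2.8000e-03 -1.9925e+00] q6 -2.756 gap 0.804 F [-0.29  0.37  0.42] M [0.094 0.032 0.022]
  shift cm [ 0.2  -0.11  7.43] turn [0.0003 0.0028 0.0057]
```

Call:
send_rows([
  [0.2,[0.2,-0.1,0.5],[0,0.003,0]],
  [0.2,[0.2,-0.1,3],[0,0.003,0]],
  [0.2,[0.2,-0.1,5.5],[0,0.003,0]],
  [0.2,[0.2,-0.1,7],[0,0.003,0]],
  [0.2,[0.2,-0.1,7.4],[0,0.003,0]],
])

```text
clock: 22.38
ee_pos: [0.5903, 0.0551, 0.1158]
orientation: [3.14, -0.001, -1.993]
force: [-0.2, 0.0, -0.2]
finger_gap: 0.798
```

```bash
python3 - <<'E'
from h import *
p=take("wrist","pics/w10.png")
goal([.5908,.0545,.1165],4.285)
E
```

```text
t 22.425 ee [0.5905 0.0549 0.1161] rpy [ 3.1404e+00 -5.0000e-04 -1.9932e+00] q6 -2.756 gap 0.8 F [-0.31 -0.2  -0.75] M [ 0.097  0.066 -0.013]
  shift cm [ 0.03 -0.04 -0.04] turn [ 0.0012 -0.0005  0.005 ]
```

View pics/w10.png

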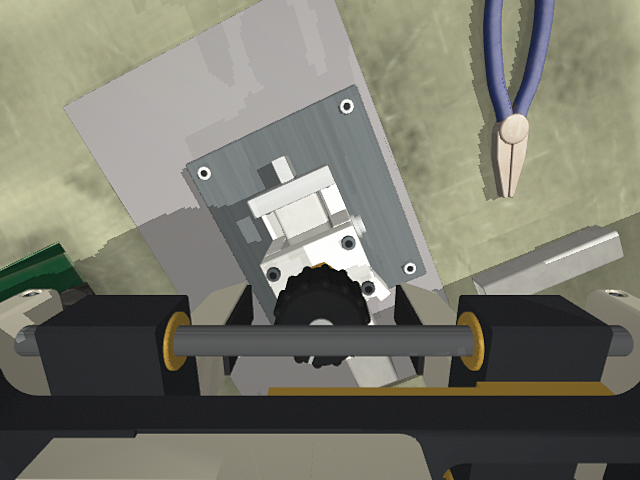

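Call:
send_rows([
  [1,[0.03,-0.04,0],[0.001,0,0]],
  [1,[0.03,-0.04,0],[0.001,0,0]],
  [1,[0.03,-0.04,0],[0.001,0,0]],
  [1,[0.03,-0.04,0],[0.001,0,0]],
  [1,[0.03,-0.04,0],[0.001,0,0]],
], newtons=45)

```text
clock: 23.05
ee_pos: [0.5911, 0.0544, 0.1165]
orientation: [-3.141, -0.0, -1.993]
force: [0.8, -1.2, 1.7]
finger_gap: 0.472
```

```bash
python3 - <<'E'
from h import *
goal([.5908,.0545,.1165],4.285); print(ctrl.state()["joint_torque"].round(3))
E
```

```text
t 23.05 ee [0.5911 0.0544 0.1165] rpy [-3.1408e+00 -3.0000e-04 -1.9933e+00] q6 -2.756 gap 0.472 F [ 0.77 -1.22  1.73] M [ 0.003  0.015 -0.051]
  shift cm [-0.    0.03  0.  ] turn [-0.0008 -0.0003  0.0048]
[ 3.050e-01 -5.063e+01 -2.141e+01  1.400e-02  1.320e-01 -2.600e-02]
```

```bash
cat > k.py <<'E'
from h import *
Y0,Z0=-1.9933,.1165
s=ctrl.state(); a=(Y0-s["orientation"][2])%(2*np.pi); a=a if a<6 else a-2*np.pi
Rm=R.from_euler("xyz",s["orientation"]); tgt=np.array([.5911,.0544,Z0-.00255*a]); d=Rm.inv().apply(tgt-s["ee_pos"])*100
rv=(Rm.inv()*R.from_euler("xyz",[np.pi,0,s["orientation"][2]])).as_rotvec()
tl=Rm.inv().apply(s["ft_torque"]); fl=Rm.inv().apply(s["force"])
line=f"t {s['clock']:.2f} turned {a:.3f} q6 {s['q'][5]:.3f} Mz {s['ft_torque'][2]:+.3f} j6 {s['joint_torque'][5]:+.3f} F {s['force'].round(1)} gap {s['finger_gap']:.3f} vel6 {s['joint_velocities'][5]:.2f} | corr cm {d.round(3)} tilt {rv.round(4)}"
print(line); open("k.log","a").write(line+"\n")
E
rm -f k.log; python3 k.py
```

```text
t 23.05 turned 0.000 q6 -2.756 Mz -0.051 j6 -0.026 F [ 0.8 -1.2  1.7] gap 0.472 vel6 0.00 | corr cm [-0.004  0.003  0.002] tilt [-0.0008 -0.0003  0.    ]
```

Call:
send_rows([
  [1,[0,0,0.02],[0,0,0.08]],
  [1,[0,0,0.051],[0,0,0.2]],
  [1,[0,0,0.089],[0,0,0.35]],
  [1,[0,0,0.128],[0,0,0.5]],
  [1,[0,0,0.166],[0,0,0.65]],
])

```text
clock: 23.68
ee_pos: [0.5915, 0.0541, 0.1149]
orientation: [-3.14, 0.001, -2.648]
force: [2.0, -1.6, -1.3]
finger_gap: 0.469
```

```bash
python3 k.py
```

```text
t 23.68 turned 0.654 q6 -2.101 Mz +0.313 j6 -1.265 F [ 2.  -1.6 -1.3] gap 0.469 vel6 1.19 | corr cm [0.018 0.048 0.008] tilt [-0.0017  0.0007 -0.    ]
```

Call:
send_rows([
  [1,[0,0.04,0.033],[-0.002,0,0.1]],
  [1,[0,0.04,0.059],[-0.002,0,0.2]],
  [1,[0,0.04,0.084],[-0.002,0,0.3]],
  [1,[0,0.04,0.11],[-0.002,0,0.4]],
  [1,[0,0.04,0.135],[-0.002,0,0.5]],
])

```text
clock: 24.3
ee_pos: [0.5916, 0.0537, 0.1136]
orientation: [-3.141, 0.001, 3.133]
force: [0.9, -3.2, 0.3]
finger_gap: 0.474
```

```bash
python3 k.py
```

```text
t 24.30 turned 1.157 q6 -1.600 Mz +0.291 j6 -0.742 F [ 0.9 -3.2  0.3] gap 0.474 vel6 0.80 | corr cm [0.048 0.065 0.006] tilt [-0.0004  0.0015 -0.    ]
```

Call:
send_rows([
  [1,[0.03,0.04,0.03],[0,0.001,0.1]],
  [1,[0.03,0.04,0.055],[0,0.001,0.2]],
  [1,[0.03,0.04,0.08],[0,0.001,0.3]],
  [1,[0.03,0.04,0.106],[0,0.001,0.4]],
])

```text
clock: 24.8
ee_pos: [0.5915, 0.0535, 0.1126]
orientation: [-3.141, 0.001, 2.73]
force: [0.7, -2.7, 1.0]
finger_gap: 0.468
```

```bash
python3 k.py
```

```text
t 24.80 turned 1.560 q6 -1.197 Mz +0.315 j6 -0.743 F [ 0.7 -2.7  1. ] gap 0.468 vel6 0.80 | corr cm [0.073 0.068 0.006] tilt [-0.0009  0.0015 -0.    ]
```

Call:
send_rows([
  [1,[0.03,0.04,0.03],[0,0.001,0.1]],
  [1,[0.03,0.04,0.055],[0,0.001,0.2]],
  [1,[0.03,0.04,0.08],[0,0.001,0.3]],
])

```text
clock: 25.18
ee_pos: [0.5914, 0.0533, 0.1118]
orientation: [-3.14, 0.001, 2.428]
force: [-0.2, -3.2, 0.7]
finger_gap: 0.475
```

```bash
python3 k.py
```

```text
t 25.18 turned 1.862 q6 -0.894 Mz +0.368 j6 -0.744 F [-0.2 -3.2  0.7] gap 0.475 vel6 0.79 | corr cm [0.097 0.066 0.007] tilt [-0.0015  0.0014 -0.    ]
```

Call:
send_rows([
  [1,[0.01,0.01,0.03],[-0.001,0.001,0.1]],
  [1,[0.01,0.01,0.055],[-0.001,0.001,0.2]],
  [1,[0.01,0.01,0.08],[-0.001,0.001,0.3]],
])

```text
clock: 25.55
ee_pos: [0.5913, 0.0531, 0.1111]
orientation: [-3.141, 0.001, 2.125]
force: [-1.6, -1.6, 1.6]
finger_gap: 0.471
```

```bash
python3 k.py
```

```text
t 25.55 turned 2.165 q6 -0.592 Mz +0.282 j6 -0.746 F [-1.6 -1.6  1.6] gap 0.471 vel6 0.79 | corr cm [0.121 0.056 0.008] tilt [-0.0008  0.0011 -0.    ]
```

Call:
send_rows([
  [1,[0.01,0.01,0.03],[-0.001,0.001,0.1]],
  [1,[0.01,0.01,0.055],[-0.001,0.001,0.2]],
])

```text
clock: 25.8
ee_pos: [0.5911, 0.053, 0.1105]
orientation: [-3.141, 0.0, 1.922]
force: [-1.1, 0.1, 1.0]
finger_gap: 0.475
```

```bash
python3 k.py
```

```text
t 25.80 turned 2.368 q6 -0.391 Mz +0.254 j6 -0.740 F [-1.1  0.1  1. ] gap 0.475 vel6 0.79 | corr cm [0.13  0.046 0.004] tilt [-0.0002  0.0004 -0.    ]
```

Call:
send_rows([
  [1,[0.01,0.01,0.03],[-0.001,0.001,0.1]],
  [1,[0.01,0.01,0.055],[-0.001,0.001,0.2]],
])

```text
clock: 26.05
ee_pos: [0.591, 0.053, 0.11]
orientation: [3.141, -0.0, 1.72]
force: [-0.3, -1.0, 1.5]
finger_gap: 0.473
```

```bash
python3 k.py
```

```text
t 26.05 turned 2.570 q6 -0.189 Mz +0.328 j6 -0.740 F [-0.3 -1.   1.5] gap 0.473 vel6 0.79 | corr cm [0.137 0.031 0.005] tilt [ 0.0003 -0.0003 -0.    ]
```

Joint 6 torque is much quieter than the wrist moment, at 0.742 ± 0.003 free at this speed, so I'll use its rise to feel the load while keeping the speed constant.

Call:
send_rows([
  [1,[0.02,0.01,0.03],[0,0,0.1]],
  [1,[0.02,0.01,0.055],[0,0,0.2]],
])

```text
clock: 26.3
ee_pos: [0.5908, 0.053, 0.1095]
orientation: [-3.141, 0.0, 1.517]
force: [-0.6, -1.3, 1.2]
finger_gap: 0.472
```

```bash
python3 k.py
```

```text
t 26.30 turned 2.773 q6 0.014 Mz +0.330 j6 -0.734 F [-0.6 -1.3  1.2] gap 0.472 vel6 0.79 | corr cm [0.144 0.02  0.004] tilt [-0.0003  0.0002 -0.    ]
```

Call:
send_rows([
  [1,[0.02,0.01,0.03],[0,0,0.1]],
  [1,[0.02,0.01,0.055],[0,0,0.2]],
])

```text
clock: 26.55
ee_pos: [0.5907, 0.053, 0.109]
orientation: [-3.141, 0.001, 1.314]
force: [-1.0, -0.8, 1.4]
finger_gap: 0.465
```

```bash
python3 k.py
```

```text
t 26.55 turned 2.975 q6 0.218 Mz +0.363 j6 -0.734 F [-1.  -0.8  1.4] gap 0.465 vel6 0.79 | corr cm [0.146 0.005 0.005] tilt [-0.0006  0.0009 -0.    ]
```

Call:
send_rows([
  [1,[0.02,0.01,0.03],[0,0,0.1]],
  [1,[0.02,0.01,0.055],[0,0,0.2]],
])

```text
clock: 26.8
ee_pos: [0.5905, 0.053, 0.1084]
orientation: [-3.141, 0.002, 1.112]
force: [-1.5, -0.8, 1.4]
finger_gap: 0.468
```

```bash
python3 k.py
```

```text
t 26.80 turned 3.178 q6 0.421 Mz +0.276 j6 -0.734 F [-1.5 -0.8  1.4] gap 0.468 vel6 0.79 | corr cm [ 0.148 -0.009  0.005] tilt [-0.0009  0.0017 -0.    ]
```

Call:
send_rows([
  [1,[0.02,0,0.03],[0,0.001,0.1]],
  [1,[0.02,0,0.055],[0,0.001,0.2]],
])

```text
clock: 27.05
ee_pos: [0.5904, 0.0531, 0.1079]
orientation: [-3.141, 0.001, 0.909]
force: [-1.5, -0.2, 1.3]
finger_gap: 0.472
```

```bash
python3 k.py
```

```text
t 27.05 turned 3.381 q6 0.623 Mz +0.329 j6 -0.694 F [-1.5 -0.2  1.3] gap 0.472 vel6 0.79 | corr cm [ 0.145 -0.024  0.006] tilt [-0.0007  0.0014 -0.    ]
```

Call:
send_rows([
  [1,[0.02,0,0.03],[0,0.001,0.1]],
  [1,[0.02,0,0.055],[0,0.001,0.2]],
])

```text
clock: 27.3
ee_pos: [0.5903, 0.0532, 0.1075]
orientation: [-3.141, 0.001, 0.707]
force: [-1.6, 0.1, 1.5]
finger_gap: 0.468
```

```bash
python3 k.py
```

```text
t 27.30 turned 3.583 q6 0.825 Mz +0.353 j6 -0.647 F [-1.6  0.1  1.5] gap 0.468 vel6 0.79 | corr cm [ 0.139 -0.04   0.01 ] tilt [-0.0006  0.0011 -0.    ]
```

Call:
send_rows([
  [1,[0.02,0,0.03],[0,0.001,0.1]],
  [1,[0.02,0,0.055],[0,0.001,0.2]],
])

```text
clock: 27.55
ee_pos: [0.5902, 0.0533, 0.107]
orientation: [-3.141, 0.001, 0.504]
force: [-0.9, 0.0, 2.0]
finger_gap: 0.478
```

```bash
python3 k.py
```

```text
t 27.55 turned 3.785 q6 1.027 Mz +0.496 j6 -0.600 F [-0.9  0.   2. ] gap 0.478 vel6 0.79 | corr cm [ 0.128 -0.055  0.016] tilt [-0.0003  0.0006 -0.    ]
```

```bash
python3 - <<'E'
from h import *
s=ctrl.state(); print(s["clock"],s["joint_velocities"][5],s["joint_torque"][5],s["ft_torque"][2],s["force"])
E
```

```text
27.55 0.7934702683346682 -0.5999729409813881 0.4959429040457063 [-0.89362423  0.04104311  1.98699239]
```

Call:
send_rows([
  [1,[0.01,0,0.032],[0,0.001,0.09]],
])

```text
clock: 27.68
ee_pos: [0.5902, 0.0534, 0.1068]
orientation: [-3.141, -0.0, 0.412]
force: [-0.0, -0.4, 1.4]
finger_gap: 0.476
```

```bash
python3 k.py; python3 - <<'E'
from h import *
s=ctrl.state(); print(s["clock"],s["joint_velocities"][5],s["joint_torque"][5],s["ft_torque"][2],s["force"])
E
```

```text
t 27.68 turned 3.878 q6 1.119 Mz +0.447 j6 -0.472 F [-0.  -0.4  1.4] gap 0.476 vel6 0.73 | corr cm [ 0.122 -0.056  0.015] tilt [-0.0002 -0.      0.    ]
27.675 0.7295005525929128 -0.47150731086730957 0.44699512739960406 [-0.03317488 -0.40892206  1.38390706]
```

Call:
send_rows([
  [1,[0,0,0.005],[0,0,0.0]],
  [1,[0,0,0.005],[0,0,0.0]],
])

```text
clock: 27.92
ee_pos: [0.5902, 0.0534, 0.1067]
orientation: [-3.141, -0.0, 0.414]
force: [-0.3, 0.1, 0.8]
finger_gap: 0.472
```

```bash
python3 k.py; python3 - <<'E'
from h import *
p=take("wrist","pics/w11.png")
np.set_printoptions(precision=4,suppress=True)
W=cloud(p); k=W[(W[...,2]>.125)&(W[...,2]<.16)&(abs(W[...,0]-.591)<.022)&(abs(W[...,1]-.054)<.022)]
print(np.percentile(k[:,2],[50,80,90,97]),len(k))
E
```

```text
t 27.93 turned 3.876 q6 1.118 Mz -0.083 j6 -0.112 F [-0.3  0.1  0.8] gap 0.472 vel6 0.00 | corr cm [ 0.126 -0.055  0.012] tilt [-0.0004 -0.      0.    ]
[0.1418 0.143  0.144  0.1579] 5512
```

View pics/w11.png

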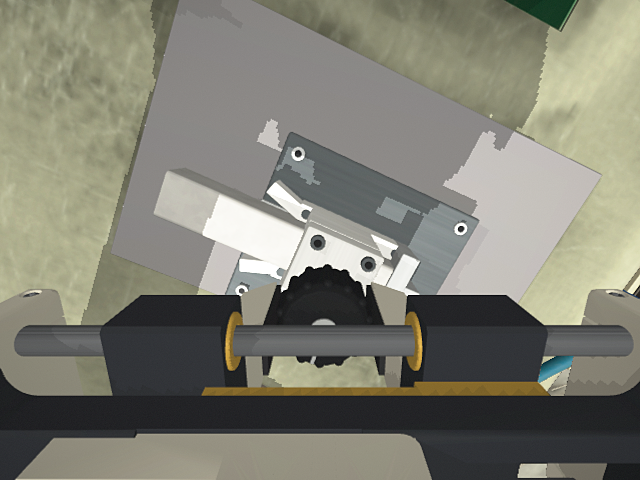

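The knob top sank from 0.1522 to about 0.142 m, matching the 3.88 rad turned, so the grip didn't slip. First touch was at about 3.20 rad. The joint 6 and moment rise put the clamp near 57–63 N, while the nominal spring rate gives about 47 N. That's close enough to the target, so I'm releasing.

Call:
send_rows([
  [0.25,[0,0,0],[0,0,0]],
  [0.25,[0,0,0],[0,0,0]],
  [0.25,[0,0,0],[0,0,0]],
  [0.25,[0,0,0],[0,0,0]],
])

```text
clock: 28.48
ee_pos: [0.5902, 0.0534, 0.1067]
orientation: [-3.141, 0.0, 0.413]
force: [0.6, -0.0, 1.7]
finger_gap: 0.746
```

Call:
send_rows([
  [0.25,[0,0,-1.5],[0,0,0]],
  [0.25,[0,0,-4],[0,0,0]],
  [0.25,[0,0,-8],[0,0,0]],
  [0.25,[-5,0,-10],[0,0,0]],
  [0.25,[-10,0,-10],[0,0,0]],
])

```text
clock: 29.1
ee_pos: [0.4988, 0.0127, 0.2094]
orientation: [3.139, -0.004, 0.414]
force: [-0.2, -0.8, 0.1]
finger_gap: 0.75
```

```bash
python3 k.py; python3 - <<'E'
from h import *
np.set_printoptions(precision=4,suppress=True)
p=take("wrist","pics/w12.png"); W=cloud(p)
k=W[(abs(W[...,2]-.142)<.004)&(abs(W[...,0]-.591)<.04)&(abs(W[...,1]-.054)<.04)]
print("knob",cv2.minEnclosingCircle((k[:,:2]*1000).astype(np.float32)),np.median(k[:,2]))
m=(abs(W[...,2]-.057)<.004)&(abs(W[...,0]-.591)<.03)&(W[...,1]>.08)&(W[...,1]<.19); X=W[m]
if len(X)>10: print("tube",cv2.minAreaRect((X[:,:2]*1000).astype(np.float32)),X[:,1].max(),np.median(X[:,2]))
p=take("scene"); im=p["pixels"][:,:,::-1][200:380,270:510]; cv2.imwrite("pics/s12c.png",cv2.resize(im,None,fx=3.2,fy=3.2,interpolation=cv2.INTER_CUBIC))
E
```

```text
t 29.10 turned 3.876 q6 1.028 Mz -0.025 j6 +0.541 F [-0.2 -0.8  0.1] gap 0.750 vel6 -0.38 | corr cm [10.083 -0.128 10.32 ] tilt [ 0.0025 -0.0043 -0.    ]
knob ((590.7658081054688, 54.21009826660156), 21.88416862487793) 0.14240793370021543
tube ((592.2510375976562, 125.23990631103516), (88.609130859375, 32.038822174072266), 89.51940155029297) 0.1695419101226011 0.05689814323515169
```

View pics/w12.png

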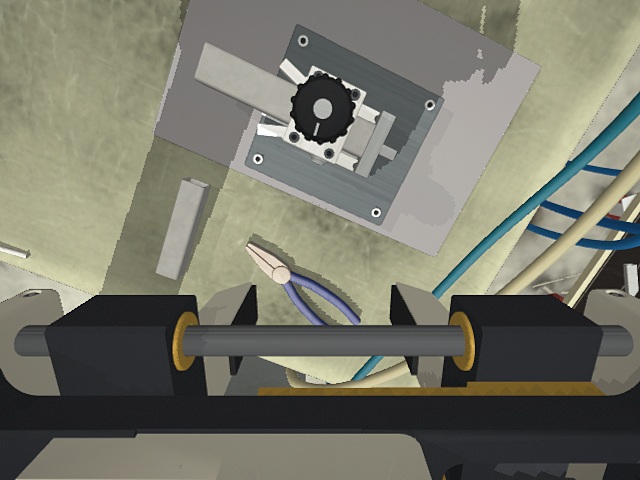

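View pics/s12c.png

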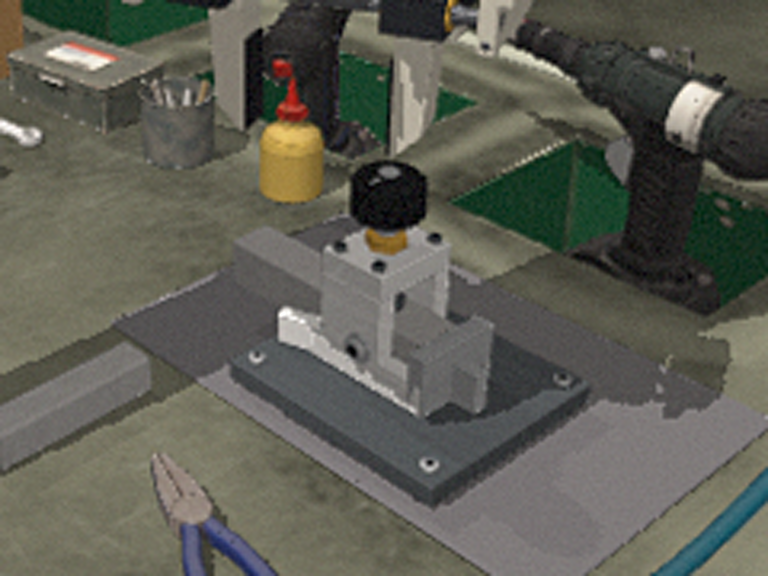

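Final views show the knob at (323,109), 9.85 mm lower than at the start. The tube's outer end is unchanged at y = 0.1695, its inner end still meets the stop plate, and the jig and bystanders are where they were. I'll hold still briefly, then hand in.

Call:
send_rows([
  [0.25,[-1,0,-1],[0,0,0]],
  [0.25,[-1,0,-1],[0,0,0]],
  [0.25,[-1,0,-1],[0,0,0]],
])

```text
clock: 29.58
ee_pos: [0.4862, 0.0084, 0.2181]
orientation: [-3.141, 0.001, 0.413]
force: [-0.1, 0.2, -0.3]
finger_gap: 0.752
```

```bash
python3 -c "
from workcell import ctrl
s=ctrl.state();print(s['clock'],s['force'],abs(s['joint_velocities']).max());print(ctrl.job_done())"
```

```text
29.575 [-0.11300212  0.20865023 -0.32704301] 0.011173186174822778
the job is handed in; nothing more can be done
None
```

The long tube is home against the end stop and clamped at roughly 60 N. I handed the job in at about 29.6 s with the robot clear of everything.

- **Picking up the tube:** The first grasp closed on air, just above the tube, and touched nothing. The fingertips sit about 30 mm further back than `ctrl.tip_extent` says, which the wrist camera's depth readings showed. I corrected for that and gripped the tube on the second try.
- **Sliding it home:** The tube stopped against the end stop at 6–9 N. After letting go, I pushed its outer end again with closed fingers, and it held firm at 6–10 N. That end was at y = 0.1695 m both before and after clamping, where a tube that is home should be.
- **Clamping:** I turned the knob 3.88 rad clockwise, letting the hand sink with it. Vertical force stayed within about 2 N and sideways force within about 3 N. The pad first touched at about 3.20 rad.
- **Clamp force:** The checks disagree here. The joint torque (57–63 N) and the noisier wrist moment (about 60 N) fit the target, but the nominal 7 N per 0.1 rad gives only about 47 N.
- **Final check:** The knob had sunk 9.85 mm, which is 3.86 rad, so it did not slip noticeably in the grip. Its pointer mark gave a rougher 3.82 rad. The knob's axis was in the same place as before clamping, and the pictures show no shift of the jig or the other things.

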